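# Put the blue screwdriver away in its case

### The job

Pull the blue screwdriver up out of the rack and lay it down flat on the bench top, letting go of it. Then lift the lid of the case right over past upright so that it stays open by itself, pick the screwdriver up again, lay it flat inside the case and let go, and shut the lid fully. Leave the red and the grey screwdriver standing in the rack and do not push the yellow tape roll about.

Things in the scene. Friction and masses are not known exactly. Their poses are not given: they have to be found in the camera images.
- blue_handle (a point): Handle centre of the blue screwdriver (186 mm long, about 80 g): near-square handle 26 (own x) x 25 mm (own z), 98 mm long; point on the long axis, 49 mm from each handle end. Own y axis: tip to handle end. At the start it stands upright, handle up, in any one of the rack's holes, handle foot on the top plate, shaft hanging through.
- blue_tip (a point): Tip of the blue screwdriver's steel shaft (5 mm thick, 85 mm long), 134 mm from blue_handle; axes as for blue_handle. Standing in the rack it is 85 mm below the top plate's surface.
- red_handle (a point): Centre of the handle of the red screwdriver (206 mm long, handle 30 x 29 x 98 mm), standing likewise in another hole of the rack; own y axis from tip to handle end. To be left standing.
- grey_handle (a point): Centre of the handle of the grey screwdriver (176 mm long, handle 24 x 23 x 98 mm), standing likewise in another hole of the rack; own y axis from tip to handle end. To be left standing.
- rack_top (a point): Centre of the upper surface of the rack's top plate, 115 mm above the bench. The rack is a fixed blue sheet-metal stand, 70 mm (own x, away from the robot) by 246 mm (own y). Three 14 mm holes in a row along own y at -80, 0 and +80 mm.
- case_floor (a point): Centre of the inner floor of the case, 4 mm above the bench. The case is a fixed grey open box with an orange lid: inside 117 mm (own x) by 222 mm (own y), outside 125 x 230 mm, walls 4 mm thick, tops 46 mm above the bench. Own x axis points from the front (tab side, towards the robot) to the hinge side.
- lid_hinge (a point): Point on the lid's hinge line, which runs along the case's own y axis at the top of the far long wall, 46.5 mm above the bench; axes as for case_floor.
- lid_tab (a point): Grip point of the black tab on the middle of the lid's front edge, in the lid's plane: tab 24 mm wide (own y, along the hinge line), 10 mm thick, sticking out 46 mm. The point is 158 mm from the hinge line, 27 mm out from the lid's edge, 5 mm above the lid's underside. Lid shut: tab level, 51 mm above the bench, nothing under it; lid upright: it points up.
- lid (a joint): Lid angle in rad: 0 shut, 1.57 upright, stop at 1.85. The lid weighs 150 g; short of upright it falls shut by its own weight (softly, damped), past upright it falls to the stop and stays open.
- tape_yellow: Yellow roll of tape lying on the bench, 62 mm across and 18 mm high, origin under its centre. A bystander, not to be pushed about.
- turntable_mid (a point): Middle of the upper face of the steel turntable plate that stands on the bench before the robot, about 400 mm across and 13 mm high; fixed, always in the same place. A grey end shield and two bearings lie fixed on it, up to 55 mm above the bench. Not part of the job: pass over it.

How it is judged (in metres and radians):
On the way, in this order (a step that is already met when the one before it is completed fails the run):
1. the blue screwdriver is pulled up until its tip is clear of the rack's top plate (z of blue_tip in the frame of rack_top above 0.004 m), for 0.1 s.
2. the blue screwdriver lies flat on the bench, outside the case, at rest and not touched by the robot (height (world z) of each of blue_handle, blue_tip below 0.045 m and linear speed of driver_blue below 0.03 m/s and horizontal distance between blue_handle and case_floor above 0.1 m and contact force between driver_blue and the arm below 0.05 N and contact force between driver_blue and the fingers below 0.05 N), for 0.2 s.
3. the lid stands open past upright and is let go (value of joint lid above 1.6 rad and contact force between lid and the fingers below 0.05 N), for 0.2 s.
4. the blue screwdriver lies flat inside the open case, let go (value of joint lid above 1.5 rad and z of blue_handle in the frame of case_floor below 0.025 m and z of blue_tip in the frame of case_floor below 0.03 m and x of blue_handle in the frame of case_floor between -0.0585 and 0.0585 m and y of blue_handle in the frame of case_floor between -0.111 and 0.111 m and x of blue_tip in the frame of case_floor between -0.0585 and 0.0585 m and y of blue_tip in the frame of case_floor between -0.111 and 0.111 m and contact force between driver_blue and the fingers below 0.05 N), for 0.2 s.
At the end, for the whole second after the job is handed in: The lid is shut (within 0.04 rad), the blue screwdriver lies at rest flat on the case's floor with handle and tip between the walls, the red and grey screwdrivers stand in their holes (within 20 mm and 0.15 rad of the start), and the tape roll is within 50 mm of where it was (value of joint lid below 0.04 rad and z of blue_handle in the frame of case_floor below 0.025 m and z of blue_tip in the frame of case_floor below 0.03 m and x of blue_handle in the frame of case_floor between -0.0585 and 0.0585 m and y of blue_handle in the frame of case_floor between -0.111 and 0.111 m and x of blue_tip in the frame of case_floor between -0.0585 and 0.0585 m and y of blue_tip in the frame of case_floor between -0.111 and 0.111 m and linear speed of driver_blue below 0.03 m/s and angle between each of red_handle, grey_handle's own y axis and vertical below 0.15 rad and distance of each of red_handle, grey_handle from where it was at the start of the episode below 0.02 m and distance of tape_yellow from where it was at the start of the episode below 0.05 m); the robot touches nothing.
It fails at once if the red or the grey screwdriver is knocked over or pulled out of its hole (angle between any of red_handle, grey_handle's own y axis and vertical above 0.5 rad or distance of any of red_handle, grey_handle from where it was at the start of the episode above 0.05 m).
It fails at once if the tape roll is pushed more than 50 mm (distance of tape_yellow from where it was at the start of the episode above 0.05 m).
It also fails if it takes over 72 s, if anything falls off the work surface, if the arm or the gripper's body presses on something with over 40 N, if the wrist force passes 120 N, or if a joint passes its speed limit or range.

### The arm

A 6-joint arm with a two-finger parallel gripper is mounted at the origin on a cart in front of the work surface, level with it; the furniture and walls round the work are solid. World frame = base frame: x ahead of the robot, y to its left, z up, the work surface at z = 0. Lengths are in m, angles in degrees, forces in N, time in s.
With the tool pointing down it reaches from about 0.375 to 0.925 m from the base axis. Payload 5.7 kg.
Tool frame: the origin (TCP) lies at the very end of the fingers, on their centre line; the grasp point (between the pads) lies 19 mm behind it (arm.tcp_to_grasp is the distance from the TCP to the grasp point, in m); z points along the fingers, y is the line along which they close (so a half turn about z gives the same grasp; the last joint's range is limited). The gripper opens to 85 mm and grips with 20 to 120 N. Pads are 22 mm wide; open, the fingers measure 114 mm over their backs; the gripper's body (76 mm by 85 mm) begins 54 mm behind the grasp point. The pads swing forward as they close: fully open they stand 13 mm farther back than shut.
Start: joints at [70.468, 20.558, 86.54, -0, 72.909, -6.595], TCP at [0.134, 0.585, 0.231] pointing down, gripper open.
Joint ranges: [-170.27, 170.27], [-57.76, 135], [12.27, 136.19], [-55.21, 235.2], [11.17, 155.16], [-170.74, 170.74]. Speed limits (degrees/s): [136.94, 136.94, 180, 180, 180, 180].

### API

Orientations are given as a 3x3 rotation matrix whose columns are the frame's x, y, z axes.
In Python, from plant import arm gives the robot as it stands. The module is installed in compiled form; this text tells all that it offers.
- The arm moves only by the tool step_arm, never from a script. Its argument "rows" is a list that holds one entry, the list of rows, each a list of 7 numbers: the shift along the tool's x, y, z in m, then the turn, a rotation vector about the tool's x, y, z in rad, then the closure in counts, from 0 (fully open) to 255 (shut). In form: [[[dx, dy, dz, rx, ry, rz, fingers], ...]]. A call has 1 to 8 rows; each row shifts and turns the commanded pose from where the row before left it, along the tool's axes as they then stand; what a row does not reach is not made up. A row lasts 1/10 s, in which the tool goes at most 50 mm and 8.59 degrees, less where a joint would pass 70% of its speed; a pose out of reach is approached as far as the arm can. A call is refused whole if a number of a shift passes 0.05 or a number of a turn 0.15, either way. A call with a gripper value outside its range is refused whole. The fingers move at their own pace and stop on an object; "grip_force" is the grip in N (left out, the last holds). Time passes only in rows, so rows that do not move let the fingers close. It gives the time, the measured TCP pose, the force, the opening and the grip force at its end, in the units of the state.
- arm.get_state(): the state, without advancing time (a new reading comes with each control period).
- arm.grab_frame(name): name is "side" or "top"; returns (picture, depth): 384x512x3 uint8, red, green, blue; 384x512 float32, m along the optical axis (not along the pixel's ray), 0 where there is no reading.
- arm.camera_info(name): a dict with "K" (3x3 intrinsics, pixels), "R" (3x3) and "t" (3): a world point X has camera coordinates R X + t. Camera axes: x right, y down, z forward; pixel columns grow to the right and rows downward; lengths in m; the calibration is good to about 2 mm. A picture is of the moment at which its call begins. camera_info takes no time and is no camera call.
- arm.hand_in(): hands the job in; it is judged then, once.
Trained networks look in the newest picture that a camera, given by its name, has taken for a name from the list of things; names that differ only in an ending like _2 or _b are one class to them, and where a whole thing is asked for, a point or a joint stands for the part that bears it (a point fixed in the world has none). Each returns a list of dicts, best first, with "p" (0 to 1); they miss things now and then, are a little off and sometimes report something else, mostly with a low value. They report only what shows in the picture. A call takes as long as a camera call.
- arm.spot_in(query, camera): "position" ([column, row] in pixels, amid what is visible of it).
- arm.regions_of(query, camera): "region" (384x512 bool, what is visible of it) and "position" ([column, row] in pixels, amid what is visible of it).
- arm.mark_of(query, camera): "position" ([column, row] in pixels: a listed point, or the origin of a listed thing).
The state is a dict: "time": time; "qpos": joint angles; "qd": joint speeds; "joint_efforts": joint torques, N m; "tcp_pos": TCP position; "ee_rot": TCP orientation; "force": force on the tool from outside, world axes, zero at the start; "wrist_torque": the same for the moment, N m; "width": finger opening in m; "grip_force": force on a finger pad.
Only numpy, scipy, OpenCV 4.12 (cv2) and the standard library are available. Lean on these libraries where they do the work, as an engineer would, in place of code of your own. Each camera call takes 0.05 s, during which the arm holds its last target. There are 200 camera calls.

## Working session

There is one attempt and no reset: what is moved stays moved. The work goes in short steps, Python scripts to look and compute and a tool call to move; the robot and the scene stay as the last step left them, time stands still between calls to the robot, and variables do not carry over. Pictures are saved under pics/ and viewed, at most 12 in all, crops included, and the job is handed in when it is done.

Besides the shell and the picture viewer there is one more tool, called after "Request:" as name(argument=value, ...), one argument or row to a line, values as JSON. step_arm: Moves the arm, as the interface text tells. Its arguments: {"type":"object","properties":{"rows":{"type":"array","items":{"type":"array","items":{"type":"array","items":{"type":"number"}}}},"grip_force":{"type":"number"}},"required":["rows"]}

```bash
mkdir -p pics
cat > h.py <<'E'
import numpy as np, cv2
from plant import arm
np.set_printoptions(precision=4,suppress=True)
def world(cam,u,v,z=None,depth=None):
    c=arm.camera_info(cam);K,R,t=map(np.array,(c["K"],c["R"],c["t"]))
    r=np.linalg.solve(K,[u,v,1.]);o=-R.T@t;d=R.T@r
    if z is not None: return o+d*(z-o[2])/d[2]
    return o+d*depth
def dep(D,u,v,k=2):
    p=D[int(v)-k:int(v)+k+1,int(u)-k:int(u)+k+1];p=p[p>0]
    return float(np.median(p)) if p.size else None
E
python3 - <<'E'
from h import *
F={}
for c in("side","top"):
    p,d=arm.grab_frame(c);F[c]=d
    cv2.imwrite(f"pics/{c}0.png",p[:,:,::-1])
    ci=arm.camera_info(c);print(c,-np.array(ci["R"]).T@ci["t"],np.array(ci["R"])[2])
    for q in["blue_handle","blue_tip","red_handle","grey_handle","rack_top","case_floor","lid_hinge","lid_tab","tape_yellow"]:
        m=arm.mark_of(q,c)
        for x in m[:2]:
            u,v=x["position"];dd=dep(d,u,v)
            z={"blue_handle":.164,"red_handle":.164,"grey_handle":.164,"rack_top":.115,"case_floor":.004,"lid_hinge":.0465,"lid_tab":.051,"tape_yellow":0}.get(q)
            print(q,round(x["p"],2),np.round([u,v]),"surf",world(c,u,v,depth=dd) if dd else None,"atz",world(c,u,v,z=z) if z is not None else "")
E
```

```text
side [0.4805 1.0583 0.6715] [ 0.0349 -0.8832 -0.4677]
blue_handle 0.63 [216. 151.] surf [ 0.6208 -0.1811  0.178 ] atz [ 0.6248 -0.2161  0.164 ]
red_handle 0.79 [230. 145.] surf [ 0.5859 -0.2491  0.1697] atz [ 0.5871 -0.2638  0.164 ]
grey_handle 0.71 [247. 140.] surf [ 0.5392 -0.3242  0.1591] atz [ 0.5386 -0.311   0.164 ]
grey_handle 0.68 [199. 302.] surf [0.6108 0.2569 0.0008] atz [0.5791 0.4519 0.164 ]
rack_top 0.61 [232. 160.] surf [ 0.5789 -0.2515  0.1217] atz [ 0.5801 -0.2675  0.115 ]
lid_hinge 0.74 [200. 301.] surf [0.6077 0.2588 0.0045] atz [0.5997 0.3091 0.0465]
lid_hinge 0.29 [215. 151.] surf [ 0.6222 -0.1809  0.1777] atz [ 0.6598 -0.5101  0.0465]
lid_tab 0.93 [274. 291.] surf [0.4501 0.2757 0.0562] atz [0.4499 0.2691 0.051 ]
lid_tab 0.66 [215. 153.] surf [ 0.6222 -0.1807  0.1711] atz [ 0.6563 -0.4782  0.051 ]
tape_yellow 0.55 [195. 249.] surf [0.6499 0.0536 0.0011] atz [0.6502 0.0519 0.    ]
top [0.4002 0.0248 1.6307] [ 0.0699 -0.0085 -0.9975]
blue_handle 0.45 [325. 143.] surf [ 0.613  -0.1858  0.2084] atz [ 0.6197 -0.1924  0.164 ]
red_handle 0.51 [347. 154.] surf [ 0.5796 -0.2501  0.2093] atz [ 0.5853 -0.2588  0.164 ]
grey_handle 0.59 [365. 171.] surf [ 0.5366 -0.3252  0.1151] atz [ 0.5322 -0.3139  0.164 ]
rack_top 0.96 [343. 157.] surf [ 0.5747 -0.2452  0.1804] atz [ 0.5826 -0.2573  0.115 ]
lid_hinge 0.83 [173. 158.] surf [0.589  0.2938 0.054 ] atz [0.5898 0.2951 0.0465]
lid_tab 0.92 [181. 201.] surf [0.4463 0.267  0.055 ] atz [0.4464 0.2676 0.051 ]
tape_yellow 0.53 [243. 146.] surf [ 0.6326  0.0628 -0.0011] atz [0.6324 0.0627 0.    ]
```

View pics/side0.png

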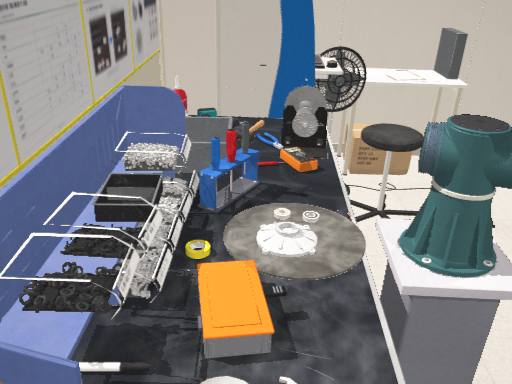

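View pics/top0.png

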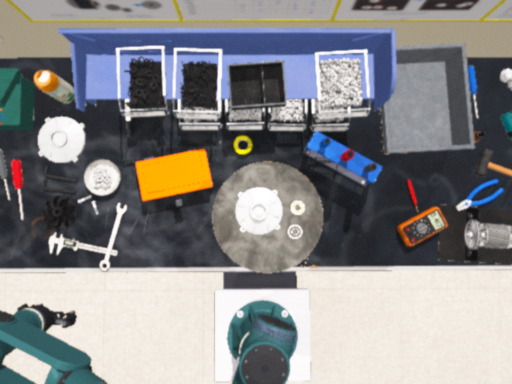

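The side view shows blue (216,150), red (231,145) and grey (245,138) standing in the rack, with the case at (233,300). The top view puts the tape at (243,146) and shows free bench to the right of the turntable, around (360,220). Next I'll fit the rack, handle and case orientations.

```bash
cat >> h.py <<'E'
def cloud(cam):
    p,D=arm.grab_frame(cam);c=arm.camera_info(cam);K,R,t=map(np.array,(c["K"],c["R"],c["t"]))
    v,u=np.mgrid[:384,:512];r=np.stack([u,v,np.ones_like(u)],-1).reshape(-1,3)@np.linalg.inv(K).T
    X=(r*D.reshape(-1,1)-t)@R
    X[D.ravel()==0]=np.nan
    return p,X.reshape(384,512,3)
def rect(P):
    (c,s,a)=cv2.minAreaRect((P[:,:2]*1000).astype(np.float32)); return np.array(c)/1000,np.array(s)/1000,a
E
python3 - <<'E'
from h import *
p,X=cloud("top");hsv=cv2.cvtColor(p,cv2.COLOR_RGB2HSV)
def sel(m,box,z):
    q=m&(X[...,0]>box[0])&(X[...,0]<box[1])&(X[...,1]>box[2])&(X[...,1]<box[3])&(X[...,2]>z[0])&(X[...,2]<z[1]);return X[q]
H,S=hsv[...,0],hsv[...,1]
lid=sel((H<20)&(S>150),(.4,.75,.1,.5),(.03,.08));print("lid",len(lid),rect(lid),lid[:,2].mean())
bl=sel((H>95)&(H<125)&(S>100),(.4,.8,-.42,-.1),(.1,.13));print("rack",rect(bl),bl[:,2].mean())
for n,c in dict(b=(.617,-.19),r=(.583,-.257),g=(.536,-.32)).items():
    t=sel(S>=0,(c[0]-.03,c[0]+.03,c[1]-.03,c[1]+.03),(.19,.24));print(n,len(t),rect(t) if len(t)>2 else "",t[:,:3].mean(0))
# heights map behind
for y in np.arange(.4,-.5,-.1):
    print(round(y,1),[round(float(np.nanmax(np.r_[0,X[(abs(X[...,1]-y)<.05)&(abs(X[...,0]-x)<.05)][:,2]])),2) for x in np.arange(.3,1.0,.1)])
ps,Xs=cloud("side");h2=cv2.cvtColor(ps,cv2.COLOR_RGB2HSV)
m=(h2[...,0]>95)&(h2[...,0]<125)&(h2[...,1]>100)&(Xs[...,2]>.125)&(Xs[...,2]<.24)&(abs(Xs[...,0]-.61)<.05)&(abs(Xs[...,1]+.19)<.05)
B=Xs[m];print("side blue",len(B),rect(B),B.min(0),B.max(0))
for q in("case_floor","lid_tab","rack_top"):
  for x in arm.mark_of(q,"top")[:1]: print(q,x)
E
```

```text
lid 385 (array([0.5334, 0.2931]), array([0.1363, 0.2353]), 11.864405632019043) 0.0534129986979713
rack (array([ 0.674 , -0.3109]), array([0.2422, 0.2683]), 60.87381362915039) 0.11317856699592974
b 62 (array([ 0.6197, -0.1893]), array([0.0238, 0.0218]), 49.73268508911133) [ 0.6191 -0.1892  0.2088]
r 86 (array([ 0.581 , -0.2565]), array([0.0275, 0.028 ]), 87.42774963378906) [ 0.5801 -0.2559  0.2092]
g 58 (array([ 0.5438, -0.3267]), array([0.0221, 0.0219]), 72.40831756591797) [ 0.5425 -0.3254  0.2089]
0.4 [0.01, 0.05, 0.07, 0.07, 0.18, 0.19, 0.31]
0.3 [0.01, 0.06, 0.07, 0.07, 0.18, 0.19, 0.31]
0.2 [0.02, 0.02, 0.07, 0.07, 0.17, 0.12, 0.31]
0.1 [0.03, 0.04, 0.04, 0.03, 0.17, 0.19, 0.31]
0.0 [0.03, 0.06, 0.04, 0.02, 0.15, 0.15, 0.31]
-0.1 [0.03, 0.04, 0.03, 0.12, 0.15, 0.16, 0.31]
-0.2 [0.02, 0.02, 0.02, 0.22, 0.17, 0.18, 0.31]
-0.3 [0.01, 0.01, 0.22, 0.22, 0.17, 0.18, 0.31]
-0.4 [0.01, 0.01, 0.12, 0.13, 0.28, 0.31, 0.31]
side blue 261 (array([ 0.6223, -0.1847]), array([0.0236, 0.021 ]), 11.220553398132324) [ 0.6114 -0.1972  0.125 ] [ 0.6354 -0.1741  0.2171]
case_floor {'position': [346.6, 153.6], 'p': 0.53}
lid_tab {'position': [179.2, 205.4], 'p': 0.77}
rack_top {'position': [344.2, 159.6], 'p': 0.96}
```

Request:
step_arm(
  rows=[
    [[0,0,-0.03,0.1,0,0,0],[0,0,-0.03,0.1,0,0,0]],
  ],
)

```text
time: 1.45
tcp_pos: [0.1342, 0.5852, 0.2915]
ee_rot: [[-0.975, 0.219, -0.046], [0.224, 0.954, -0.201], [0.0, -0.206, -0.979]]
force: [0.2, 1.5, 1.4]
width: 0.0854
grip_force: 0.0
```

Run:
```python
from h import *
s=arm.get_state();print(s["time"],s["qpos"],s["tcp_pos"]);print(np.array(s["ee_rot"]),arm.tcp_to_grasp)
```

```text
1.45 [71.2293 24.8749 72.1945 -1.1876 94.7475 -5.796 ] [0.1342 0.5852 0.2915]
[[-0.9746  0.2193 -0.0463]
 [ 0.2241  0.9537 -0.2005]
 [ 0.0002 -0.2058 -0.9786]] 0.0187
```

```bash
cat >> h.py <<'E'
from scipy.spatial.transform import Rotation as Ro
import json
def axes(z,y):
    z=np.array(z,float);z/=np.linalg.norm(z);y=np.array(y,float);y-=z*(y@z);y/=np.linalg.norm(y)
    return np.stack([np.cross(y,z),y,z],1)
def plan(wps,f,start=None,vmax=.045,wmax=.145):
    """wps: list of (TCP pos, R); prints rows in chunks of 8"""
    if start is None:
        s=arm.get_state();start=(s["tcp_pos"],s["ee_rot"])
    p,R=np.array(start[0]),np.array(start[1]);rows=[]
    for P,T in wps:
        P=np.array(P);w=Ro.from_matrix(R.T@T).as_rotvec();n=max(1,int(np.ceil(max(np.linalg.norm(P-p)/vmax,np.linalg.norm(w)/wmax))))
        p0,R0=p.copy(),R.copy()
        for i in range(1,n+1):
            q=p0+(P-p0)*i/n; d=np.round(R.T@(q-p),4); t=np.round(Ro.from_matrix(R.T@R0@Ro.from_rotvec(w*i/n).as_matrix()).as_rotvec(),3)
            rows.append([*map(float,d),*map(float,t),f]); p=p+R@d; R=R@Ro.from_rotvec(t).as_matrix()
    for i in range(0,len(rows),8): print(json.dumps([rows[i:i+8]]))
    print("end",p)
D=[0,0,-1]
E
python3 - <<'E'
from h import *
plan([((.45,.05,.34),axes([0,0,-1],[1,0,0])),((.45,.05,.34),axes([0,.4,-1],[1,0,0]))],0)
E
```

```text
[[[-0.0305, -0.0322, 0.0032, -0.013, 0.01, 0.096, 0], [-0.0336, -0.0292, 0.0025, -0.012, 0.01, 0.095, 0], [-0.0361, -0.0259, 0.0019, -0.013, 0.01, 0.096, 0], [-0.0385, -0.0223, 0.0011, -0.012, 0.01, 0.096, 0], [-0.0405, -0.0186, 0.0005, -0.013, 0.01, 0.095, 0], [-0.0421, -0.0146, -0.0001, -0.012, 0.01, 0.096, 0], [-0.0432, -0.0105, -0.0007, -0.013, 0.009, 0.096, 0], [-0.0441, -0.0063, -0.0012, -0.012, 0.01, 0.096, 0]]]
[[[-0.0444, -0.0021, -0.0017, -0.013, 0.01, 0.095, 0], [-0.0444, 0.0022, -0.0022, -0.012, 0.01, 0.096, 0], [-0.044, 0.0065, -0.0025, -0.013, 0.01, 0.096, 0], [-0.0431, 0.0107, -0.0029, -0.012, 0.01, 0.095, 0], [-0.0419, 0.0148, -0.0031, -0.013, 0.01, 0.096, 0], [-0.0402, 0.0187, -0.0033, -0.012, 0.01, 0.096, 0], [-0.0, 0.0, -0.0, -0.0, 0.127, -0.0, 0], [-0.0, 0.0, -0.0, -0.0, 0.127, -0.0, 0]]]
[[[-0.0, 0.0, -0.0, -0.0, 0.127, -0.0, 0]]]
end [0.45 0.05 0.34]
```

Request:
step_arm(
  rows=[
    [[-0.0305,-0.032,0.003,-0.0125,0.01,0.0955,0],[-0.0335,-0.029,0.0025,-0.0125,0.01,0.0955,0],[-0.036,-0.026,0.002,-0.0125,0.01,0.0955,0],[-0.0385,-0.022,0.001,-0.0125,0.01,0.0955,0],[-0.0405,-0.0185,0.0005,-0.0125,0.01,0.0955,0],[-0.042,-0.0145,0,-0.0125,0.01,0.0955,0],[-0.043,-0.0105,-0.0005,-0.0125,0.01,0.0955,0],[-0.044,-0.0065,-0.001,-0.0125,0.01,0.0955,0]],
  ],
)

```text
time: 2.25
tcp_pos: [0.316, 0.2812, 0.3169]
ee_rot: [[-0.543, 0.838, -0.052], [0.839, 0.539, -0.069], [-0.03, -0.081, -0.996]]
force: [0.5, -0.5, 0.0]
width: 0.0854
grip_force: 0.0
```

Request:
step_arm(
  rows=[
    [[-0.0445,-0.002,-0.0015,-0.0125,0.01,0.0955,0],[-0.0445,0.002,-0.002,-0.0125,0.01,0.0955,0],[-0.044,0.0065,-0.0025,-0.0125,0.01,0.0955,0],[-0.043,0.0105,-0.003,-0.0125,0.01,0.0955,0],[-0.042,0.015,-0.003,-0.0125,0.01,0.0955,0],[-0.04,0.0185,-0.0035,-0.0125,0.01,0.0955,0],[0,0,0,0,0.127,0,0],[0,0,0,0,0.127,0,0]],
  ],
)

```text
time: 3.05
tcp_pos: [0.452, 0.053, 0.3366]
ee_rot: [[-0.003, 1.0, 0.003], [0.965, 0.002, 0.263], [0.263, 0.004, -0.965]]
force: [-0.4, -0.3, -0.6]
width: 0.0851
grip_force: 0.0
```

Run:
```python
from h import *
s=arm.get_state();print(s["time"],s["qpos"],s["tcp_pos"]);print(np.array(s["ee_rot"]))
```

```text
3.05 [-14.4345   3.5341  95.6862  14.8544  84.6474 -16.5019] [0.452  0.053  0.3366]
[[-0.0035  1.      0.0035]
 [ 0.9649  0.0024  0.2627]
 [ 0.2627  0.0043 -0.9649]]
```

```bash
cat > kin.py <<'E'
from h import *
from scipy.optimize import least_squares
LIM=np.array([[-170.27,170.27],[-57.76,135],[12.27,136.19],[-55.21,235.2],[11.17,155.16],[-170.74,170.74]])
def chain(q):
    q=np.radians(q);A=Ro.from_euler('z',q[0]);B=A*Ro.from_euler('y',q[1]);C=B*Ro.from_euler('y',q[2]);E=C*Ro.from_euler('z',q[3])*Ro.from_euler('y',q[4]);F=E*Ro.from_euler('z',q[5])
    return A,B,C,E,F
def cols(q):
    A,B,C,E,F=chain(q);return np.stack([A.apply([1,0,0]),A.apply([0,0,1]),B.apply([0,0,1]),C.apply([1,0,0]),C.apply([0,0,1]),F.apply([0,0,1])],1)
Q=[[70.468,20.558,86.54,0,72.909,-6.595],[71.2293,24.8749,72.1945,-1.1876,94.7475,-5.796],[-14.4345,3.5341,95.6862,14.8544,84.6474,-16.5019]]
P=[[.134,.585,.231],[.1342,.5852,.2915],[.452,.053,.3366]]
M=np.vstack([cols(q) for q in Q]);PR=np.linalg.lstsq(M,np.ravel(P),rcond=1e-3)
L=PR[0]
R3=np.array([[-.0035,1,.0035],[.9649,.0024,.2627],[.2627,.0043,-.9649]])
RT=chain(Q[2])[4].as_matrix().T@R3
def fk(q): return cols(q)@L, chain(q)[4].as_matrix()@RT
def ik(p,R,q0):
    def f(q):
        a,b=fk(q);return np.r_[(a-p)*10,(Ro.from_matrix(R.T@b)).as_rotvec()]
    best=least_squares(f,np.clip(q0,LIM[:,0]+.1,LIM[:,1]-.1),bounds=(LIM[:,0],LIM[:,1]),x_scale=50.)
    return best.x,np.abs(best.fun).max()
E
python3 - <<'E'
from kin import *
print(L,PR[2],PR[3]);print(RT)
print([np.abs(fk(q)[0]-p).max() for q,p in zip(Q,P)])
E
```

```text
[0.0355 0.6999 0.6743 0.3692 0.4521 0.6157] 6 [3.4364 2.4591 0.2805 0.2268 0.0918 0.0729]
[[ 0.     -1.     -0.    ]
 [ 1.     -0.      0.    ]
 [-0.     -0.0001  1.    ]]
[np.float64(0.06518375738541504), np.float64(0.06970934259535802), np.float64(0.006962463137665083)]
```

```bash
sed -i 's/C.apply(\[1,0,0\]),C.apply/A.apply([0,1,0]),C.apply/' kin.py
python3 - <<'E'
from kin import *
print(L,PR[2],PR[3])
print([np.abs(fk(q)[0]-p).max() for q,p in zip(Q,P)])
E
```

```text
[-0.0198  0.1387  0.5988  0.0714  0.4326  0.3427] 6 [2.9745 2.459  1.7347 0.2414 0.1726 0.0917]
[np.float64(0.008006829861720077), np.float64(0.004846312034257089), np.float64(0.004557829457509703)]
```

Run:
```python
from kin import *
b=np.array([.620,-.189,.17])
def t(az,el,p,qs=None):
    z=np.array([np.cos(el)*np.cos(az),np.cos(el)*np.sin(az),-np.sin(el)]);y=[-np.sin(az),np.cos(az),0]
    out=[]
    for sg in(1,-1):
      for q0 in([-25,20,90,90,90,0],[-40,20,90,180,40,90],[-25,20,90,0,60,0],[0,20,90,-40,70,0],[-25,20,90,160,60,-90]):
        q,e=ik(p+.0*z,axes(z,[sg*v for v in y]),np.array(q0,float));out.append((e,q))
    return min(out,key=lambda o:o[0])
for el in(0,20,35,45,60):
    for az in(-100,-75,-50,-30,-10,10):
        e,q=t(np.radians(az),np.radians(el),b);print(el,az,round(e,3),np.round(q))
```

```text
0 -100 0.377 [  2.  47.  79. -55.  99.  41.]
0 -75 0.369 [  1.  41. 133. 235.  88. -95.]
0 -50 0.0 [  0.  39. 135. 230.  87. -94.]
0 -30 0.284 [ -2.  37. 136. 225.  82.  84.]
0 -10 0.358 [-52.  33. 136. 116.  78. -79.]
0 10 0.075 [-54.  39. 136. 112.  88. -86.]
20 -100 0.159 [  2.  41.  86. -55.  88.  38.]
20 -75 0.382 [  -0.   29.   98.  -55.   66. -158.]
20 -50 0.024 [  -3.   25.  132.  235.   56. -110.]
20 -30 0.082 [-14.  19. 136. 206.  42.  77.]
20 -10 0.127 [-37.  16. 136. 137.  40. -68.]
20 10 0.0 [-50.  24. 134. 111.  60. 112.]
35 -100 0.002 [  1.  35.  92. -55.  77.  37.]
35 -75 0.178 [  -2.   26.  102.  -55.   58. -161.]
35 -50 0.116 [  -9.   18.  130.  235.   35. -117.]
35 -30 0.0 [-18.  14. 131. 207.  21.  71.]
35 -10 0.0 [-33.  13. 132. 132.  26. 121.]
35 10 0.0 [-45.  17. 126.  93.  42. 137.]
45 -100 0.0 [ -2.  32.  91. -47.  73.  29.]
45 -75 0.035 [  -3.   24.  104.  -55.   53. -163.]
45 -50 0.1 [-11.  16. 114. -55.  29.  -7.]
45 -30 0.057 [-18.  13. 126. 235.  11.  43.]
45 -10 0.0 [-31.  12. 124.  87.  15. -12.]
45 10 0.0 [-40.  15. 120.  71.  35. -18.]
60 -100 0.0 [ -8.  28.  89. -33.  67.  16.]
60 -75 0.0 [ -9.  22. 100. -36.  51.  -3.]
60 -50 0.0 [-14.  17. 108. -31.  34. 148.]
60 -30 0.0 [-21.  14. 112. -11.  25. 108.]
60 -10 0.0 [-28.  14. 112.  20.  27.  56.]
60 10 0.0 [ -34.   16.  109.   35.   38. -159.]
```

```bash
cat >> kin.py <<'E'
def dirn(az,el):
    az,el=np.radians([az,el]);return np.array([np.cos(el)*np.cos(az),np.cos(el)*np.sin(az),-np.sin(el)])
E
python3 - <<'E'
from kin import *
b=np.array([.620,-.189,.17]);z=dirn(-100,50);y=[.985,-.174,0];R=axes(z,y);q=np.array(Q[2])
def chk(n,p,R):
    global q
    q,e=ik(p,R,q);print(n,round(e,3),np.round(q))
chk("pre",b-.09*z,R);chk("grasp",b+.015*z,R);chk("lift",b+.015*z+[0,0,.12],R)
u=np.array([0,0,.12])
qs=q
# lay: rotate about tool y by 90deg (handle end -> horizontal), then yaw
for el in (40,):
  for laz in(80,60,40,20,100):
    q=qs
    zz=dirn(laz,el);yy=[np.sin(np.radians(laz)),-np.cos(np.radians(laz)),0]
    for a in(.33,.67,1):
        z1=dirn(-100,50)*(1-a)+zz*a+np.array([0,0,-1])*(.6*min(a,1-a)*2);yv=np.array(y)*(1-a)+np.array(yy)*a
        q,e=ik((b+u)*(1-a)+np.array([.44,-.36,.2])*a,axes(z1,yv),q)
    chk(("mid",laz),np.array([.42,-.37,.2]),axes(zz,yy));chk(("lay",laz),np.array([.42,-.37,.02])+.015*zz,axes(zz,yy))
plan([(b-.09*z,R)],0)
E
```

```text
pre 0.0 [  1.  29.  83. -40.  80.  23.]
grasp 0.0 [ -5.  31.  91. -43.  69.  26.]
lift 0.0 [ -5.  26.  82. -41.  79.  16.]
('mid', 80) 0.0 [-65.  37.  80.  27. 106. -58.]
('lay', 80) 0.0 [-64.  47.  89.  27.  88. -66.]
('mid', 60) 0.0 [-70.  31.  91.  36.  95. -50.]
('lay', 60) 0.0 [-70.  43.  99.  37.  78. -61.]
('mid', 40) 0.0 [-75.  25. 102.  44.  82. -43.]
('lay', 40) 0.0 [-74.  39. 111.  50.  66. -60.]
('mid', 20) 0.0 [-78.  18. 114.  54.  69. -38.]
('lay', 20) 0.0 [-76.  35. 123.  67.  56. -63.]
('mid', 100) 0.0 [-59.  42.  71.  18. 114. -68.]
('lay', 100) 0.0 [-58.  51.  81.  16.  96. -74.]
[[[-0.0293, 0.0253, 0.0066, 0.006, -0.137, 0.026, 0], [-0.0274, 0.0261, 0.0103, 0.006, -0.138, 0.025, 0], [-0.0251, 0.0268, 0.0138, 0.007, -0.137, 0.026, 0], [-0.0223, 0.0276, 0.0169, 0.006, -0.138, 0.025, 0], [-0.019, 0.0282, 0.0196, 0.006, -0.137, 0.026, 0], [-0.0155, 0.0287, 0.0217, 0.006, -0.137, 0.025, 0], [-0.0117, 0.0292, 0.0235, 0.007, -0.138, 0.026, 0]]]
end [ 0.63  -0.132  0.239]
```

Request:
step_arm(
  rows=[
    [[-0.0295,0.025,0.0065,0.006,-0.1375,0.0255,0],[-0.0275,0.026,0.0105,0.006,-0.1375,0.0255,0],[-0.025,0.027,0.014,0.006,-0.1375,0.0255,0],[-0.0225,0.0275,0.017,0.006,-0.1375,0.0255,0],[-0.019,0.028,0.0195,0.006,-0.1375,0.0255,0],[-0.0155,0.0285,0.0215,0.006,-0.1375,0.0255,0],[-0.0115,0.029,0.0235,0.006,-0.1375,0.0255,0],[0,0,0,0,0,0,0]],
  ],
)

```text
time: 3.85
tcp_pos: [0.6285, -0.1317, 0.2297]
ee_rot: [[0.123, 0.985, -0.12], [0.75, -0.171, -0.639], [-0.65, -0.011, -0.76]]
force: [-1.5, 0.8, -1.9]
width: 0.0856
grip_force: 0.0
```

Run:
```python
from kin import *
s=arm.get_state();q=s["qpos"];print(s["time"],q,s["tcp_pos"],fk(q)[0])
p,_=arm.grab_frame("side");cv2.imwrite("pics/s1.png",cv2.resize(p[60:260,120:320,::-1],None,fx=3,fy=3))
b=np.array([.620,-.189,.17]);z=dirn(-100,50);y=[.985,-.174,0];R=axes(z,y);plan([(b+.015*z,R)],0,vmax=.025)
```

```text
3.85 [  3.1949  31.8763  81.1131 -39.7343  81.1541  24.2086] [ 0.6285 -0.1317  0.2297] [ 0.6485 -0.1091  0.2179]
[[[-0.0007, 0.0006, 0.0201, -0.001, 0.001, 0.002, 0], [-0.0008, 0.0007, 0.0201, -0.001, 0.002, 0.001, 0], [-0.0007, 0.0006, 0.02, -0.002, 0.001, 0.002, 0], [-0.0008, 0.0005, 0.0201, -0.001, 0.001, 0.001, 0], [-0.0009, 0.0006, 0.0201, -0.001, 0.002, 0.002, 0]]]
end [ 0.6183 -0.1985  0.1585]
```

View pics/s1.png

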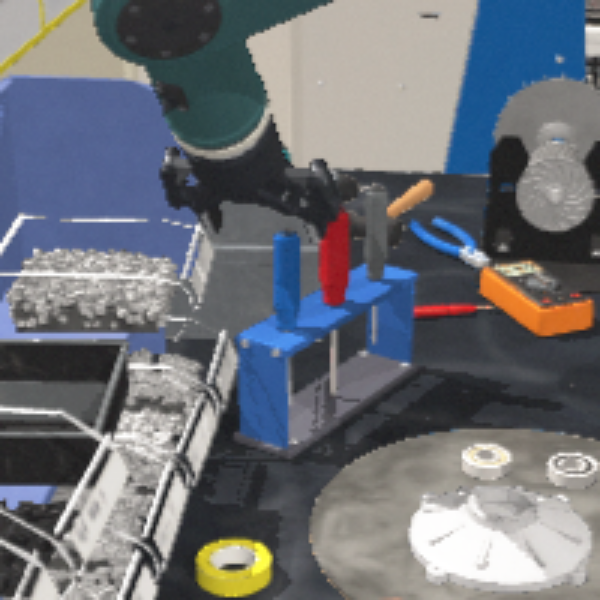

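The gripper straddles blue (crop 287,235) with red and grey clear behind it, so I'll advance along the tool axis.

Request:
step_arm(
  rows=[
    [[-0.001,0.0005,0.02,-0.001,0.001,0.002,0],[-0.001,0.0005,0.02,-0.001,0.001,0.002,0],[-0.001,0.0005,0.02,-0.001,0.001,0.002,0],[-0.001,0.0005,0.02,-0.001,0.001,0.002,0],[-0.001,0.0005,0.02,-0.001,0.001,0.002,0],[0,0,0,0,0,0,0],[0,0,0,0,0,0,0]],
  ],
)

```text
time: 4.6
tcp_pos: [0.6185, -0.1998, 0.1667]
ee_rot: [[0.144, 0.984, -0.106], [0.753, -0.178, -0.634], [-0.642, 0.011, -0.766]]
force: [0.7, 0.2, -0.1]
width: 0.0855
grip_force: 0.0
```

Run:
```python
from kin import *
s=arm.get_state();print(s["tcp_pos"],s["force"])
p,_=arm.grab_frame("side");a=cv2.resize(p[110:210,180:280,::-1],None,fx=4,fy=4)
p,_=arm.grab_frame("top");c=cv2.resize(p[110:210,280:380,::-1],None,fx=4,fy=4)
cv2.imwrite("pics/s2.png",np.hstack([a,c]))
```

```text
[ 0.6185 -0.1998  0.1667] [ 0.6867  0.177  -0.116 ]
```

View pics/s2.png

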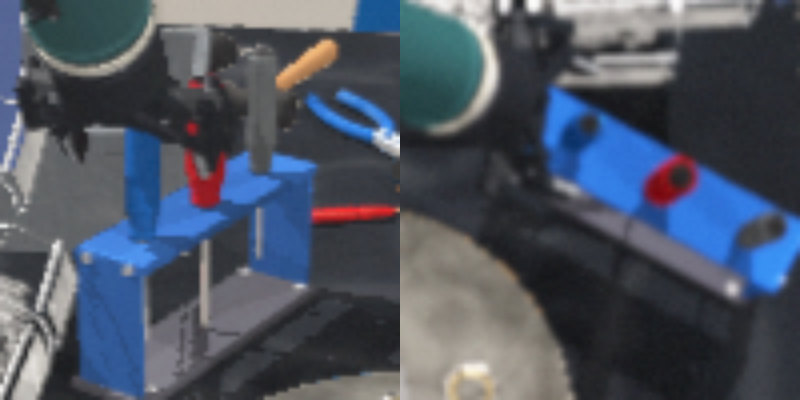

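Run:
```python
from kin import *
p,X=cloud("top")
def pr(P):
    c=arm.camera_info("top");a=np.array(c["K"])@(np.array(c["R"])@P+c["t"]);return a[:2]/a[2]
s=arm.get_state();tp=np.array(s["tcp_pos"]);R=np.array(s["ee_rot"])
print("tcp px",pr(tp),"open tips",pr(tp-.013*R[:,2]+.045*R[:,1]),pr(tp-.013*R[:,2]-.045*R[:,1]),"handle top",pr([.619,-.189,.21]))
for r in range(112,162,5): print(r,[ "%d/%d/%d"%tuple(X[r,c]*1000) for c in range(310,336,3)])
```

```text
tcp px [327.2211 142.7383] open tips [327.4236 127.4469] [322.594  156.2478] handle top [326.0096 140.7387]
112 ['695/-136/257', '695/-145/258', '745/-184/25', '718/-177/151', '741/-202/43', '741/-211/46', '743/-223/35', '743/-233/33', '740/-241/49']
117 ['681/-136/255', '682/-145/251', '685/-156/235', '685/-165/235', '688/-176/220', '703/-196/147', '705/-207/137', '705/-216/136', '727/-244/30']
122 ['666/-135/260', '717/-177/-5', '675/-159/211', '674/-167/217', '673/-176/219', '716/-218/0', '717/-229/-5', '716/-238/0', '715/-248/5']Traceback (most recent call last):
  File "<stdin>", line 7, in <module>
ValueError: cannot convert float NaN to integer
```

Run:
```python
from kin import *
p,X=cloud("top");s=arm.get_state();tp=np.array(s["tcp_pos"]);R=np.array(s["ee_rot"])
Y=(X.reshape(-1,3)-tp)@R
for lo,hi in((.035,.07),(-.07,-.035)):
    m=(Y[:,1]>lo)&(Y[:,1]<hi)&(abs(Y[:,0])<.03)&(Y[:,2]>-.1)&(Y[:,2]<.02);print(m.sum(),np.sort(Y[m][:,2])[-8:],Y[m][:,0].mean())
m=(abs(Y[:,1])<.03)&(abs(Y[:,0])<.06)&(Y[:,2]>-.06)&(Y[:,2]<.04)&(X.reshape(-1,3)[:,2]>.125);print(Y[m].mean(0),Y[m].min(0),Y[m].max(0),X.reshape(-1,3)[m].mean(0))
```

```text
134 [-0.0221 -0.0208 -0.02   -0.019  -0.0176 -0.0161 -0.0158 -0.0132] -0.0036998717518237755
133 [-0.0293 -0.0276 -0.0272 -0.0239 -0.0226 -0.0214 -0.0197 -0.0147] -0.0035542399077622203
[-0.0113 -0.0046 -0.0268] [-0.052  -0.0296 -0.0478] [0.0262 0.0108 0.0324] [ 0.6161 -0.1898  0.194 ]
```

Request:
step_arm(
  rows=[
    [[0,0,0.002,0,0,0,120],[0,0,0,0,0,0,255],[0,0,0,0,0,0,255],[0,0,0,0,0,0,255],[0,0,0,0,0,0,255],[0,0,0,0,0,0,255],[0,0,0,0,0,0,255]],
  ],
  grip_force=60,
)

```text
time: 5.5
tcp_pos: [0.6186, -0.201, 0.1636]
ee_rot: [[0.142, 0.984, -0.106], [0.753, -0.177, -0.634], [-0.643, 0.01, -0.766]]
force: [-0.4, 1.0, 2.6]
width: 0.0311
grip_force: 58.7
```

Request:
step_arm(
  rows=[
    [[-0.0064,0,-0.0077,0,0,0,255],[-0.0128,0,-0.0153,0,0,0,255],[-0.0192,0,-0.023,0,0,0,255],[-0.0192,0,-0.023,0,0,0,255],[-0.0192,0,-0.023,0,0,0,255],[-0.0064,0,-0.0077,0,0,0,255],[0,0,0,0,0,0,255],[0,0,0,0,0,0,255]],
  ],
)

```text
time: 6.3
tcp_pos: [0.6167, -0.2002, 0.2924]
ee_rot: [[0.141, 0.984, -0.108], [0.753, -0.177, -0.634], [-0.643, 0.008, -0.766]]
force: [-0.1, 0.4, -1.2]
width: 0.0316
grip_force: 59.1
```

Run:
```python
from kin import *
s=arm.get_state();print(s["time"],s["qpos"],s["tcp_pos"],s["force"],s["width"])
p,_=arm.grab_frame("side");a=cv2.resize(p[80:210,150:280,::-1],None,fx=4,fy=4);cv2.imwrite("pics/s3.png",a)
```

```text
6.3 [ -2.8831  26.5418  80.6397 -40.2319  81.1317  16.9621] [ 0.6167 -0.2002  0.2924] [-0.0788  0.3723 -1.2435] 0.03155460316413974
```

View pics/s3.png

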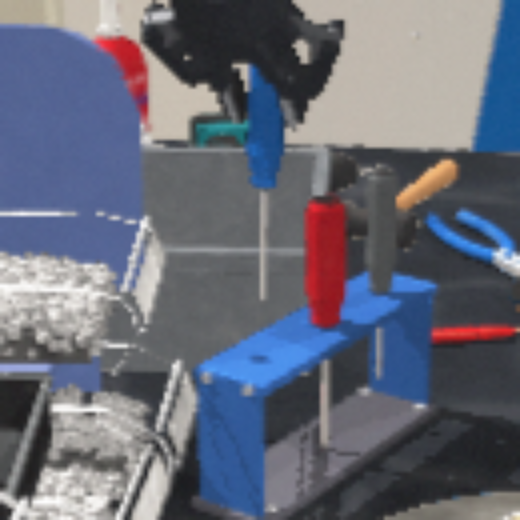

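Blue hangs upright from the gripper with its tip clear of the plate: tip at crop (263,298), hole at (258,358). Red and grey still stand.

Run:
```python
from kin import *
s=arm.get_state();R0=np.array(s["ee_rot"]);G=np.array(s["tcp_pos"])-.019*R0[:,2]
y=R0[:,1];zz=dirn(80,40);R1=axes(zz,[.985,-.174,0])
w=Ro.from_matrix(R0.T@R1).as_rotvec();print(G,w)
wps=[]
for a in np.linspace(.125,1,8):
    R=R0@Ro.from_rotvec(w*a).as_matrix();g=G*(1-a)+np.array([.58,-.19,.34])*a;wps.append((g+.019*R[:,2],R))
for g in([.42,-.37,.30],):wps.append((np.array(g)+.019*zz,R1))
wps.append((np.array([.42,-.37,.09])+.019*zz,R1))
q=np.array(s["qpos"])
for P,R in wps: q,e=ik(P,R,q);print(round(e,3),np.round(q))
plan(wps,255,wmax=.14)
```

```text
[ 0.6185 -0.1882  0.3062] [ 0.0082  1.5708 -0.0032]
0.0 [-10.  23.  80. -29.  79.   7.]
0.0 [-15.  22.  78. -18.  79.  -1.]
0.0 [-21.  21.  76.  -6.  81. -10.]
0.0 [-27.  21.  75.   5.  85. -17.]
0.0 [-32.  22.  75.  15.  89. -23.]
0.0 [-37.  24.  75.  24.  94. -28.]
0.0 [-41.  26.  75.  33.  99. -32.]
0.0 [-45.  29.  76.  40. 105. -35.]
0.0 [-64.  33.  75.  29. 113. -53.]
0.0 [-64.  43.  87.  27.  93. -63.]
[[[0.0001, -0.0023, -0.0015, 0.001, 0.098, -0.0, 255], [0.0002, -0.0024, -0.0014, 0.0, 0.098, -0.0, 255], [0.0004, -0.0023, -0.0018, 0.001, 0.098, -0.0, 255], [0.0005, -0.0024, -0.0018, 0.0, 0.099, -0.001, 255], [0.0007, -0.0023, -0.002, 0.001, 0.098, -0.0, 255], [0.0009, -0.0024, -0.002, 0.0, 0.098, -0.0, 255], [0.0011, -0.0023, -0.0022, 0.001, 0.098, -0.0, 255], [0.0013, -0.0024, -0.0021, 0.0, 0.098, -0.001, 255]]]
[[[0.0015, -0.0023, -0.0024, 0.001, 0.098, -0.0, 255], [0.0017, -0.0024, -0.0022, 0.0, 0.099, -0.0, 255], [0.0019, -0.0023, -0.0023, 0.001, 0.098, -0.0, 255], [0.0022, -0.0024, -0.0022, 0.0, 0.098, -0.0, 255], [0.0023, -0.0023, -0.0023, 0.001, 0.098, -0.0, 255], [0.0026, -0.0024, -0.002, 0.0, 0.098, -0.001, 255], [0.0028, -0.0024, -0.0022, 0.001, 0.098, -0.0, 255], [0.0029, -0.0023, -0.0019, 0.0, 0.099, -0.0, 255]]]
[[[-0.0271, -0.021, -0.0219, 0.0, -0.0, -0.0, 255], [-0.027, -0.0211, -0.0219, 0.0, -0.0, -0.0, 255], [-0.0271, -0.021, -0.0219, 0.0, -0.0, -0.0, 255], [-0.0271, -0.021, -0.0219, 0.0, -0.0, -0.0, 255], [-0.0271, -0.0211, -0.0219, 0.0, -0.0, -0.0, 255], [-0.027, -0.021, -0.0219, 0.0, -0.0, -0.0, 255], [-0.0322, 0.0, 0.027, 0.0, -0.0, -0.0, 255], [-0.0322, 0.0, 0.027, 0.0, -0.0, -0.0, 255]]]
[[[-0.0322, 0.0, 0.0269, 0.0, -0.0, -0.0, 255], [-0.0321, 0.0, 0.027, 0.0, -0.0, -0.0, 255], [-0.0322, 0.0, 0.027, 0.0, -0.0, -0.0, 255]]]
end [ 0.4225 -0.3556  0.0778]
```

Request:
step_arm(
  rows=[
    [[0.0001,-0.0023,-0.0015,0.0005,0.098,0,255],[0.0002,-0.0024,-0.0015,0.0005,0.098,0,255],[0.0004,-0.0023,-0.0018,0.0005,0.098,0,255],[0.0005,-0.0024,-0.0018,0.0005,0.098,-0.001,255],[0.0007,-0.0023,-0.002,0.0005,0.098,0,255],[0.0009,-0.0024,-0.002,0.0005,0.098,0,255],[0.0011,-0.0023,-0.0022,0.0005,0.098,0,255],[0.0013,-0.0024,-0.0022,0.0005,0.098,-0.001,255]],
  ],
)

```text
time: 7.15
tcp_pos: [0.5997, -0.1873, 0.3044]
ee_rot: [[0.175, 0.984, 0.019], [0.98, -0.176, 0.088], [0.09, 0.003, -0.996]]
force: [-0.3, -0.1, -0.6]
width: 0.0317
grip_force: 59.1
```

Request:
step_arm(
  rows=[
    [[0.0015,-0.0023,-0.0023,0.0005,0.098,0,255],[0.0017,-0.0024,-0.0023,0.0005,0.099,0,255],[0.0019,-0.0023,-0.0023,0.0005,0.098,0,255],[0.0022,-0.0024,-0.0022,0.0005,0.098,0,255],[0.0023,-0.0023,-0.0022,0.0005,0.098,0,255],[0.0026,-0.0024,-0.0021,0.0005,0.098,-0.001,255],[0.0028,-0.0024,-0.0021,0.0005,0.098,0,255],[0.003,-0.0023,-0.002,0.0005,0.099,0,255]],
  ],
)

```text
time: 7.95
tcp_pos: [0.5828, -0.1759, 0.3281]
ee_rot: [[0.112, 0.985, 0.134], [0.63, -0.175, 0.757], [0.769, -0.0, -0.64]]
force: [0.3, -0.5, -1.5]
width: 0.0313
grip_force: 59.2
```

Request:
step_arm(
  rows=[
    [[-0.027,-0.021,-0.022,0,0,0,255],[-0.027,-0.021,-0.022,0,0,0,255],[-0.027,-0.021,-0.022,0,0,0,255],[-0.027,-0.021,-0.022,0,0,0,255],[-0.027,-0.021,-0.022,0,0,0,255],[-0.027,-0.021,-0.022,0,0,0,255],[-0.032,0,0.027,0,0,0,255],[-0.032,0,0.027,0,0,0,255]],
  ],
)

```text
time: 8.75
tcp_pos: [0.4229, -0.3574, 0.2041]
ee_rot: [[0.112, 0.984, 0.136], [0.635, -0.176, 0.753], [0.765, 0.002, -0.644]]
force: [0.7, -0.1, -0.0]
width: 0.0312
grip_force: 59.2
```

Run:
```python
from kin import *
s=arm.get_state();print(s["time"],s["qpos"],s["tcp_pos"],s["force"],s["width"]);print(np.array(s["ee_rot"]))
p,X=cloud("top");cv2.imwrite("pics/s4.png",cv2.resize(p[120:270,280:480,::-1],None,fx=3,fy=3))
z=np.array(s["ee_rot"])[:,2]
plan([(np.array([.42,-.37,.026])+.019*z,np.array(s["ee_rot"]))],255,vmax=.03)
```

```text
8.75 [-65.0932  40.1079  75.6836  27.3325 106.4106 -57.4252] [ 0.4229 -0.3574  0.2041] [ 0.6534 -0.0938 -0.0197] 0.031185193392619746
[[ 0.1122  0.9843  0.1362]
 [ 0.6345 -0.1765  0.7525]
 [ 0.7647  0.002  -0.6444]]
[[[-0.0202, 0.0003, 0.0166, -0.001, -0.001, -0.001, 255], [-0.0203, 0.0003, 0.0167, -0.001, -0.001, -0.001, 255], [-0.0202, 0.0003, 0.0167, -0.0, -0.001, -0.0, 255], [-0.0202, 0.0003, 0.0167, -0.001, -0.001, -0.001, 255], [-0.0201, 0.0002, 0.0167, -0.001, -0.001, -0.001, 255], [-0.0202, 0.0002, 0.0167, -0.001, -0.0, -0.001, 255], [-0.0202, 0.0002, 0.0168, -0.0, -0.001, -0.001, 255]]]
end [ 0.4226 -0.3557  0.0137]
```

View pics/s4.png

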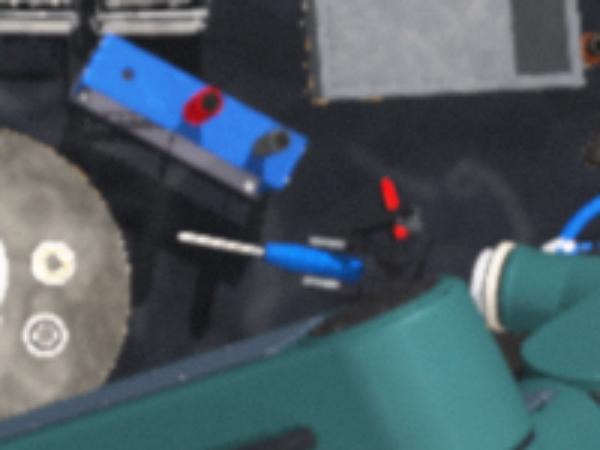

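The screwdriver is held horizontal, handle at crop (315,262) and tip at (180,237), over free bench. Lowering it.

Request:
step_arm(
  rows=[
    [[-0.02,0,0.0167,0,0,0,255],[-0.02,0,0.0167,0,0,0,255],[-0.02,0,0.0167,0,0,0,255],[-0.02,0,0.0167,0,0,0,255],[-0.02,0,0.0167,0,0,0,255],[-0.02,0,0.0167,0,0,0,255],[0,0,0,0,0,0,255],[0,0,0,0,0,0,255]],
  ],
)

```text
time: 9.6
tcp_pos: [0.4241, -0.3558, 0.0502]
ee_rot: [[0.111, 0.985, 0.134], [0.632, -0.174, 0.755], [0.767, 0.001, -0.642]]
force: [0.2, -0.3, -1.0]
width: 0.0313
grip_force: 59.1
```

Run:
```python
from kin import *
s=arm.get_state();print(s["time"],s["tcp_pos"],s["force"],s["width"])
p,X=cloud("side");h=cv2.cvtColor(p,cv2.COLOR_RGB2HSV)
m=(h[...,0]>95)&(h[...,0]<125)&(h[...,1]>100)&(abs(X[...,0]-.42)<.08)&(abs(X[...,1]+.35)<.12);B=X[m];print(len(B),B.min(0),B.max(0))
```

```text
9.6 [ 0.4241 -0.3558  0.0502] [ 0.2122 -0.2568 -1.0116] 0.031335457335692256
149 [ 0.3431 -0.4699 -0.0008] [ 0.4774 -0.2428  0.5639]
```

Request:
step_arm(
  rows=[
    [[-0.012,0,0.0098,0,0,0,255],[-0.01,0,0.0085,0,0,0,255],[-0.005,0,0.004,0,0,0,255],[0,0,0,0,0,0,255],[0,0,0,0,0,0,255]],
  ],
)

```text
time: 10.15
tcp_pos: [0.4242, -0.3568, 0.015]
ee_rot: [[0.11, 0.985, 0.134], [0.634, -0.174, 0.754], [0.766, 0.002, -0.643]]
force: [-0.0, -0.8, -0.8]
width: 0.0313
grip_force: 59.1
```

Request:
step_arm(
  rows=[
    [[0,0,0,0,0,0,60],[0,0,0,0,0,0,0],[0,0,0,0,0,0,0],[0,0,0,0,0,0,0],[0,0,-0.03,0,0,0,0],[0,0,-0.045,0,0,0,0],[0.02,0,-0.035,0,0,0,0],[0.03,0,-0.025,0,0,0,0]],
  ],
)

```text
time: 10.95
tcp_pos: [0.411, -0.4291, 0.1409]
ee_rot: [[0.111, 0.984, 0.136], [0.635, -0.176, 0.752], [0.765, 0.003, -0.645]]
force: [0.5, 0.7, -0.5]
width: 0.0856
grip_force: 0.0
```

Request:
step_arm(
  rows=[
    [[0.03,0,-0.025,0,-0.1,0,0],[0.03,0,-0.025,0,-0.1,0,0],[0.03,0,-0.025,0,-0.1,0,0]],
  ],
)

```text
time: 11.25
tcp_pos: [0.4132, -0.4156, 0.2579]
ee_rot: [[0.146, 0.985, 0.097], [0.831, -0.175, 0.528], [0.537, 0.003, -0.844]]
force: [0.7, -0.6, 0.2]
width: 0.0854
grip_force: 0.0
```

Run:
```python
from kin import *
s=arm.get_state();print(s["time"],s["qpos"],s["tcp_pos"])
p,X=cloud("top");cv2.imwrite("pics/s5.png",cv2.resize(p[120:270,120:420,::-1],None,fx=2.6,fy=2.6))
h=cv2.cvtColor(p,cv2.COLOR_RGB2HSV)
m=(h[...,0]>95)&(h[...,0]<125)&(h[...,1]>100)&(abs(X[...,0]-.41)<.1)&(abs(X[...,1]+.36)<.1)&(X[...,2]<.06);B=X[m];print(len(B),rect(B),B.min(0),B.max(0))
for c in("top","side"):
  if c=="side":arm.grab_frame(c)
  for q,z in(("blue_handle",.013),("blue_tip",.006),("lid_tab",.051),("red_handle",.164),("grey_handle",.164)):
    for x in arm.mark_of(q,c)[:1]:print(c,q,x["p"],world(c,*x["position"],z=z))
```

```text
11.25 [-63.8787  31.8171  72.1402  19.1014 102.4449 -54.1073] [ 0.4132 -0.4156  0.2579]
304 (array([ 0.4546, -0.3662]), array([0.1048, 0.1143]), 79.92089080810547) [ 0.393  -0.4119 -0.0117] [ 0.51   -0.3067  0.0502]
top blue_handle 0.6 [ 0.4107 -0.363   0.013 ]
top blue_tip 0.54 [ 0.4412 -0.22    0.006 ]
top lid_tab 0.89 [0.4386 0.2689 0.051 ]
top red_handle 0.59 [ 0.5748 -0.2642  0.164 ]
top grey_handle 0.52 [ 0.5389 -0.3322  0.164 ]
side blue_handle 0.7 [ 0.4111 -0.356   0.013 ]
side blue_tip 0.52 [ 0.4358 -0.2263  0.006 ]
side lid_tab 0.72 [0.4453 0.2704 0.051 ]
side red_handle 0.73 [ 0.5956 -0.2662  0.164 ]
side grey_handle 0.76 [ 0.5449 -0.337   0.164 ]
```

View pics/s5.png

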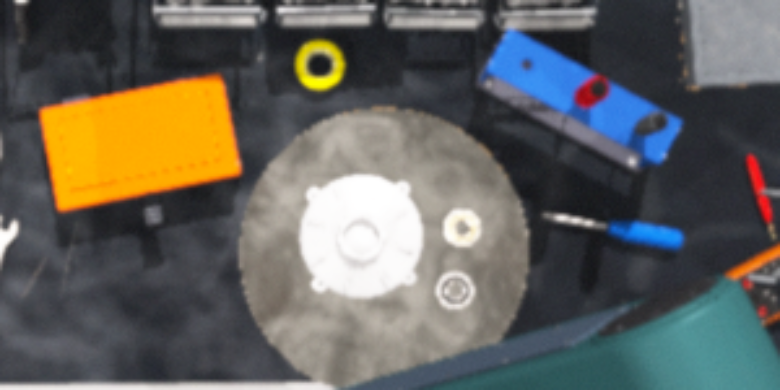

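Blue lies flat on the bench, handle at crop (645,235) and tip at (545,216). Red and grey stand and the case is still closed. Next is the lid tab.

Run:
```python
from kin import *
s=arm.get_state();R0=np.array(s["ee_rot"])
a=np.radians(11.5);cx=np.array([np.cos(a),np.sin(a),0]);cy=np.array([-np.sin(a),np.cos(a),0])
T=axes(D,cy);q=np.array(s["qpos"])
w=[((.445,-.07,.25),R0@Ro.from_rotvec(Ro.from_matrix(R0.T@T).as_rotvec()/2).as_matrix()),((.443,.271,.12),T)]
for P,R in w+[((.443,.271,.03),T),((.6,.303,.19),T),((.65,.31,.185),T)]: q,e=ik(np.array(P),R,q);print(round(e,3),np.round(q))
plan(w,0)
```

```text
0.0 [-28.  11.  99.  13.  83. -78.]
0.0 [ 24.  17. 107.  -0.  55. -78.]
0.0 [ 24.  23. 113.  -0.  43. -78.]
0.0 [ 21.  28.  81.  -0.  72. -81.]
0.0 [ 20.  32.  73.  -0.  74. -82.]
[[[0.0359, -0.0036, 0.0239, 0.035, -0.024, -0.118, 0], [0.0366, 0.0015, 0.0231, 0.035, -0.023, -0.118, 0], [0.0366, 0.0067, 0.0221, 0.034, -0.024, -0.117, 0], [0.0361, 0.0116, 0.021, 0.035, -0.023, -0.118, 0], [0.0349, 0.0165, 0.0196, 0.035, -0.024, -0.118, 0], [0.0331, 0.0212, 0.0181, 0.035, -0.024, -0.118, 0], [0.0307, 0.0256, 0.0166, 0.035, -0.023, -0.118, 0], [0.0279, 0.0296, 0.0149, 0.034, -0.024, -0.118, 0]]]
[[[0.0203, 0.0245, 0.0252, 0.031, -0.021, -0.105, 0], [0.0181, 0.0272, 0.0239, 0.031, -0.021, -0.104, 0], [0.0157, 0.0297, 0.0227, 0.031, -0.021, -0.105, 0], [0.0128, 0.0319, 0.0215, 0.031, -0.021, -0.105, 0], [0.0099, 0.0338, 0.0202, 0.031, -0.021, -0.104, 0], [0.0066, 0.0352, 0.019, 0.031, -0.021, -0.105, 0], [0.0033, 0.0363, 0.0177, 0.031, -0.021, -0.105, 0], [-0.0002, 0.037, 0.0166, 0.031, -0.02, -0.105, 0]]]
[[[-0.0037, 0.0373, 0.0154, 0.031, -0.021, -0.104, 0]]]
end [0.443 0.271 0.12 ]
```

Request:
step_arm(
  rows=[
    [[0.036,-0.0035,0.024,0.035,-0.0235,-0.118,0],[0.0365,0.0015,0.023,0.035,-0.0235,-0.118,0],[0.0365,0.0065,0.022,0.035,-0.0235,-0.118,0],[0.036,0.0115,0.021,0.035,-0.0235,-0.118,0],[0.035,0.0165,0.0195,0.035,-0.0235,-0.118,0],[0.033,0.021,0.018,0.035,-0.0235,-0.118,0],[0.0305,0.0255,0.0165,0.035,-0.0235,-0.118,0],[0.028,0.0295,0.015,0.035,-0.0235,-0.118,0]],
  ],
)

```text
time: 12.65
tcp_pos: [0.4444, -0.0691, 0.2504]
ee_rot: [[-0.722, 0.685, -0.101], [0.635, 0.713, 0.299], [0.277, 0.151, -0.949]]
force: [0.8, -0.8, 1.4]
width: 0.0853
grip_force: 0.0
```

Request:
step_arm(
  rows=[
    [[0.0205,0.0245,0.025,0.031,-0.021,-0.105,0],[0.018,0.027,0.024,0.031,-0.021,-0.105,0],[0.0155,0.0295,0.0225,0.031,-0.021,-0.105,0],[0.013,0.032,0.0215,0.031,-0.021,-0.105,0],[0.01,0.034,0.02,0.031,-0.021,-0.105,0],[0.0065,0.035,0.019,0.031,-0.021,-0.105,0],[0.0035,0.0365,0.0175,0.031,-0.021,-0.105,0],[0,0.037,0.0165,0.031,-0.021,-0.105,0]],
  ],
)

```text
time: 13.45
tcp_pos: [0.4411, 0.2338, 0.1345]
ee_rot: [[-0.994, -0.104, -0.024], [-0.105, 0.994, 0.024], [0.021, 0.026, -0.999]]
force: [0.7, -0.5, -0.7]
width: 0.0854
grip_force: 0.0
```

Run:
```python
from kin import *
s=arm.get_state();print(s["time"],s["tcp_pos"]);print(np.array(s["ee_rot"]))
p,X=cloud("side");h=cv2.cvtColor(p,cv2.COLOR_RGB2HSV)
m=(h[...,0]<20)&(h[...,1]>150)&(abs(X[...,2]-.053)<.012)&(X[...,1]>.1)&(X[...,1]<.5)&(X[...,0]>.35);B=X[m];print("lid side",rect(B),B[:,2].mean())
m=(h[...,2]<70)&(abs(X[...,2]-.054)<.008)&(abs(X[...,0]-.443)<.04)&(abs(X[...,1]-.27)<.04);B=X[m];print("tab",len(B),rect(B) if len(B)>3 else"",B.mean(0))
for x in arm.mark_of("lid_tab","side")[:1]:print(x["p"],world("side",*x["position"],z=.051))
a=np.radians(11.5);plan([((.443,.271,.03),axes(D,[-np.sin(a),np.cos(a),0]))],0)
```

```text
13.45 [0.4411 0.2338 0.1345]
[[-0.9943 -0.1043 -0.0238]
 [-0.1049  0.9942  0.0239]
 [ 0.0212  0.0262 -0.9994]]
lid side (array([0.536 , 0.2911]), array([0.1337, 0.2374]), 11.66474437713623) 0.056292285121629274
tab 154 (array([0.4495, 0.274 ]), array([0.0459, 0.0271]), 11.775832176208496) [0.4512 0.2789 0.0553]
0.77 [0.4532 0.271  0.051 ]
[[[-0.0034, 0.0103, 0.0347, 0.01, -0.008, -0.031, 0], [-0.0035, 0.0106, 0.0346, 0.009, -0.008, -0.03, 0], [-0.0035, 0.0108, 0.0345, 0.01, -0.007, -0.031, 0]]]
end [0.443 0.271 0.03 ]
```

Request:
step_arm(
  rows=[
    [[-0.006,0.039,0.014,0.029,-0.023,-0.098,0],[0,0,0.03,0,0,0,0],[0,0,0.04,0,0,0,0],[0,0,0.02,0,0,0,0],[0,0,0,0,0,0,0]],
  ],
)

```text
time: 14.05
tcp_pos: [0.4408, 0.2702, 0.0294]
ee_rot: [[-0.981, -0.196, -0.004], [-0.196, 0.981, -0.003], [0.004, -0.002, -1.0]]
force: [0.3, -0.1, 0.2]
width: 0.0852
grip_force: 0.0
```

Request:
step_arm(
  rows=[
    [[-0.005,0.001,0,0,0,0,100],[0,0,0,0,0,0,255],[0,0,0,0,0,0,255],[0,0,0,0,0,0,255],[0,0,0,0,0,0,255],[0,0,0,0,0,0,255]],
  ],
  grip_force=25,
)

```text
time: 14.65
tcp_pos: [0.4485, 0.273, 0.0333]
ee_rot: [[-0.98, -0.198, 0.004], [-0.198, 0.98, -0.001], [-0.004, -0.002, -1.0]]
force: [1.5, -6.0, 6.9]
width: 0.0233
grip_force: 29.2
```

Run:
```python
from kin import *
s=arm.get_state();print(s["time"],s["tcp_pos"],s["force"],s["width"])
R=np.array(s["ee_rot"]);tp=np.array(s["tcp_pos"]);cx=-R[:,0];r=.158
H=tp+cx*r;print("hinge xy",H)
# arc; grasp point rel hinge: start angle 0.03
wps=[]
for th in np.linspace(.15,1.70,12):
    P=tp+cx*(r-r*np.cos(th))+np.array([0,0,r*np.sin(th)]);wps.append((P,R@Ro.from_rotvec([0,-.25*th/1.7,0]).as_matrix()))
plan(wps,255,vmax=.03)
```

```text
14.65 [0.4485 0.273  0.0333] [ 1.4508 -6.0232  6.8739] 0.023267267769101665
hinge xy [0.6034 0.3043 0.0339]
[[[-0.0019, -0.0001, -0.0236, -0.0, -0.022, 0.0, 255], [-0.0054, -0.0, -0.0216, -0.0, -0.021, -0.0, 255], [-0.0088, -0.0001, -0.0205, -0.0, -0.021, 0.0, 255], [-0.012, 0.0, -0.0187, -0.0, -0.02, 0.0, 255], [-0.0149, -0.0, -0.0166, -0.0, -0.021, 0.0, 255], [-0.0173, -0.0001, -0.014, -0.0, -0.021, -0.0, 255], [-0.0194, -0.0, -0.0111, -0.0, -0.02, 0.0, 255], [-0.0209, -0.0, -0.0078, -0.0, -0.021, 0.0, 255]]]
[[[-0.0218, -0.0, -0.0043, 0.0, -0.021, 0.0, 255], [-0.0223, -0.0001, -0.0008, -0.0, -0.021, 0.0, 255], [-0.022, 0.0, 0.0028, -0.0, -0.02, 0.0, 255], [-0.0214, 0.0, 0.0063, 0.0, -0.021, 0.0, 255]]]
end [0.6234 0.3084 0.1907]
```

Request:
step_arm(
  rows=[
    [[-0.0018,0,-0.0236,0,0,0,255],[-0.0048,0,-0.0217,0,0,0,255],[-0.0078,0,-0.0208,0,0,0,255],[-0.0108,0,-0.0196,0,0,0,255],[-0.0133,0,-0.0177,0,0,0,255],[-0.0158,0,-0.0158,0,0,0,255]],
  ],
)

```text
time: 15.25
tcp_pos: [0.5017, 0.2836, 0.1522]
ee_rot: [[-0.98, -0.198, 0.004], [-0.198, 0.98, -0.002], [-0.004, -0.003, -1.0]]
force: [9.0, -2.8, -15.0]
width: 0.0233
grip_force: 30.2
```

Request:
step_arm(
  rows=[
    [[-0.0176,0,-0.0134,0,0,0,255],[-0.0197,0,-0.0107,0,0,0,255],[-0.0205,0,-0.0079,0,0,0,255],[-0.0218,0,-0.005,0,0,0,255],[-0.0222,0,-0.0018,0,0,0,255],[-0.0222,0,0.0013,0,0,0,255],[0,0,0,0,0,0,255],[0,0,0,0,0,0,255]],
  ],
)

```text
time: 16.05
tcp_pos: [0.6222, 0.3077, 0.1887]
ee_rot: [[-0.98, -0.197, 0.003], [-0.197, 0.98, -0.003], [-0.002, -0.003, -1.0]]
force: [3.2, -5.7, -4.5]
width: 0.0235
grip_force: 34.0
```

Run:
```python
from kin import *
s=arm.get_state();print(s["time"],s["tcp_pos"],s["force"],s["width"])
p,X=cloud("side");cv2.imwrite("pics/s6.png",cv2.resize(p[180:380,130:380,::-1],None,fx=3,fy=3))
```

```text
16.05 [0.6222 0.3077 0.1887] [ 3.2025 -5.7486 -4.5187] 0.02349970007260283
```

View pics/s6.png

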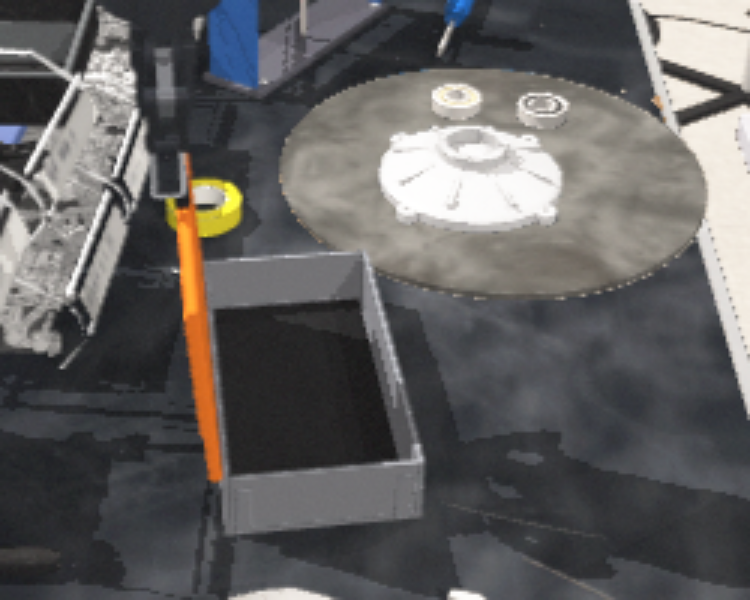

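The lid is past upright (orange edge at crop 190,250) and the empty case is visible. I'll nudge it further, release and rise.

Request:
step_arm(
  rows=[
    [[-0.012,0,0.001,0,0,0,255],[0,0,0,0,0,0,120],[0,0,0,0,0,0,0],[0,0,0,0,0,0,0],[0,0,-0.03,0,0,0,0],[0,0,-0.05,0,0,0,0],[0.05,0,-0.02,0,0,0,0],[0.05,0,0,0,0,0,0]],
  ],
)

```text
time: 16.9
tcp_pos: [0.5413, 0.2938, 0.2913]
ee_rot: [[-0.98, -0.197, 0.011], [-0.197, 0.98, 0.004], [-0.012, 0.001, -1.0]]
force: [-0.1, -0.1, -0.1]
width: 0.0855
grip_force: 0.0
```

Run:
```python
from kin import *
s=arm.get_state();print(s["time"],s["tcp_pos"],s["qpos"]);R0=np.array(s["ee_rot"])
for c in("top","side"):
    p,X=cloud(c);h=cv2.cvtColor(p,cv2.COLOR_RGB2HSV)
    m=(abs(X[...,2]-.044)<.006)&(abs(X[...,0]-.53)<.1)&(abs(X[...,1]-.29)<.15)&(h[...,1]<80);B=X[m];print(c,"walls",len(B),rect(B))
    m=(abs(X[...,2]-.003)<.008)&(abs(X[...,0]-.53)<.07)&(abs(X[...,1]-.29)<.12);B=X[m];print("floor",len(B),rect(B),B.mean(0))
    m=(h[...,0]<20)&(h[...,1]>150)&(abs(X[...,0]-.62)<.1)&(abs(X[...,1]-.29)<.15);B=X[m];print("lid",len(B),B.mean(0),B.max(0))
    for q,z in(("blue_handle",.013),("blue_tip",.006),("case_floor",.004)):
        for x in arm.mark_of(q,c)[:1]:print(q,x["p"],world(c,*x["position"],z=z))
    if c=="top": cv2.imwrite("pics/s7.png",cv2.resize(p[100:270,120:420,::-1],None,fx=2.6,fy=2.6))
a=np.radians(-11);T=axes(D,[np.cos(a),np.sin(a),0])
w=[((.45,-.05,.22),R0@Ro.from_rotvec(Ro.from_matrix(R0.T@T).as_rotvec()/2).as_matrix()),((.411,-.358,.12),T)]
q=np.array(s["qpos"])
for P,R in w+[((.411,-.358,.004),T)]: q,e=ik(np.array(P),R,q);print(round(e,3),np.round(q))
plan(w,0)
```

```text
16.9 [0.5413 0.2938 0.2913] [ 22.0965  18.8875  80.3999  -0.0458  80.0285 -79.2647]
top walls 170 (array([0.5349, 0.2925]), array([0.1234, 0.2318]), 12.053594589233398)
floor 1656 (array([0.5301, 0.2899]), array([0.2397, 0.1399]), 89.9560775756836) [0.5271 0.2627 0.0032]
lid 892 [0.6289 0.2591 0.1256] [0.6917 0.3661 0.6561]
blue_handle 0.72 [ 0.4403 -0.224   0.013 ]
blue_tip 0.59 [ 0.4391 -0.2302  0.006 ]
case_floor 0.67 [0.5218 0.2868 0.004 ]
side walls 838 (array([0.5389, 0.2902]), array([0.1249, 0.2375]), 11.36007022857666)
floor 3837 (array([0.53, 0.29]), array([0.1399, 0.24  ]), 0.0030604086350649595) [0.5326 0.2889 0.0048]
lid 1662 [0.6163 0.3355 0.1189] [0.6643 0.4267 0.1902]
blue_handle 0.71 [ 0.4191 -0.3445  0.013 ]
blue_tip 0.66 [ 0.4284 -0.235   0.006 ]
case_floor 0.81 [0.5452 0.2853 0.004 ]
0.0 [-15.   6. 107.   0.  66. -61.]
0.0 [-49.  20. 104.  -0.  56. -38.]
0.0 [-49.  27. 111.  -0.  41. -38.]
[[[0.0174, -0.0354, 0.0074, 0.0, -0.0, 0.109, 0], [0.0135, -0.037, 0.0074, 0.0, -0.001, 0.109, 0], [0.0093, -0.0383, 0.0074, 0.0, -0.0, 0.109, 0], [0.0052, -0.0391, 0.0073, 0.0, -0.0, 0.109, 0], [0.0008, -0.0394, 0.0074, 0.0, -0.001, 0.109, 0], [-0.0034, -0.0393, 0.0074, 0.0, -0.0, 0.109, 0], [-0.0077, -0.0387, 0.0074, 0.0, -0.001, 0.109, 0], [-0.0118, -0.0376, 0.0074, 0.0, 0.0, 0.109, 0]]]
[[[-0.0159, -0.0361, 0.0074, 0.0, -0.0, 0.109, 0], [-0.0236, -0.0308, 0.0125, 0.001, 0.0, 0.123, 0], [-0.0272, -0.0276, 0.0125, 0.001, 0.001, 0.122, 0], [-0.0304, -0.0242, 0.0125, 0.0, 0.0, 0.123, 0], [-0.0331, -0.0202, 0.0125, 0.001, 0.0, 0.122, 0], [-0.0354, -0.016, 0.0126, 0.001, 0.001, 0.123, 0], [-0.037, -0.0115, 0.0125, 0.001, -0.0, 0.122, 0], [-0.0382, -0.007, 0.0125, 0.001, 0.0, 0.123, 0]]]
[[[-0.0387, -0.0022, 0.0125, 0.001, 0.001, 0.122, 0]]]
end [ 0.411 -0.358  0.12 ]
```

View pics/s7.png

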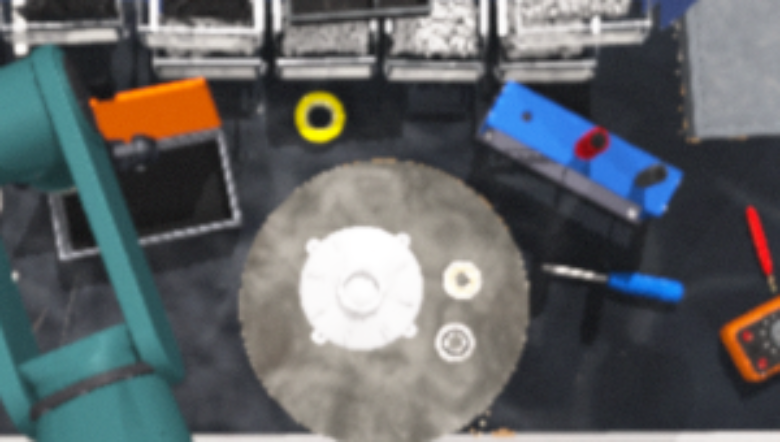

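The lid stands open by itself and the case is clear. Blue lies with its handle at crop (647,286) and tip at (545,268).

Request:
step_arm(
  rows=[
    [[0.0175,-0.0355,0.0074,0,0,0.109,0],[0.0135,-0.037,0.0074,0,0,0.109,0],[0.0095,-0.0385,0.0074,0,0,0.109,0],[0.005,-0.039,0.0074,0,0,0.109,0],[0.001,-0.0395,0.0074,0,0,0.109,0],[-0.0035,-0.0395,0.0074,0,0,0.109,0],[-0.0075,-0.0385,0.0074,0,0,0.109,0],[-0.012,-0.0375,0.0074,0,0,0.109,0]],
  ],
)

```text
time: 18.1
tcp_pos: [0.4593, -0.0145, 0.2273]
ee_rot: [[-0.779, 0.627, 0.003], [0.627, 0.779, -0.001], [-0.003, 0.002, -1.0]]
force: [0.9, -0.2, 0.1]
width: 0.0855
grip_force: 0.0
```

Request:
step_arm(
  rows=[
    [[-0.016,-0.036,0.0074,0,0,0.109,0],[-0.0235,-0.031,0.0125,0.001,0,0.1225,0],[-0.027,-0.0275,0.0125,0.001,0,0.1225,0],[-0.0305,-0.024,0.0125,0,0,0.1225,0],[-0.033,-0.02,0.0125,0.001,0,0.1225,0],[-0.0355,-0.016,0.0125,0.001,0,0.1225,0],[-0.037,-0.0115,0.0125,0.001,0,0.1225,0],[-0.038,-0.007,0.0125,0.001,0,0.1225,0]],
  ],
)

```text
time: 18.9
tcp_pos: [0.4147, -0.3229, 0.1322]
ee_rot: [[0.075, 0.997, -0.002], [0.997, -0.075, -0.003], [-0.003, -0.002, -1.0]]
force: [-0.1, 0.4, 0.9]
width: 0.0852
grip_force: 0.0
```

Run:
```python
from kin import *
p,X=cloud("side");s=arm.get_state();print(s["time"],s["tcp_pos"]);print(np.array(s["ee_rot"]))
h=cv2.cvtColor(p,cv2.COLOR_RGB2HSV)
m=(h[...,0]>95)&(h[...,0]<125)&(h[...,1]>100)&(abs(X[...,0]-.42)<.05)&(abs(X[...,1]+.35)<.1)&(X[...,2]<.035)&(X[...,2]>0);B=X[m];print(len(B),rect(B),B.mean(0))
print(world("top",368.8,210,z=.02),world("top",120+545/2.6,100+268/2.6,z=.01))
a=np.radians(-11);T=axes(D,[np.cos(a),np.sin(a),0])
plan([((.411,-.358,.06),T)],0)
```

```text
18.95 [ 0.4146 -0.3287  0.1309]
[[ 0.0819  0.9966 -0.0026]
 [ 0.9966 -0.0819 -0.007 ]
 [-0.0072 -0.002  -1.    ]]
127 (array([ 0.4182, -0.3743]), array([0.139 , 0.0303]), 83.51154327392578) [ 0.4192 -0.3492  0.0191]
[ 0.4134 -0.358   0.02  ] [ 0.4374 -0.2282  0.01  ]
[[[-0.0145, -0.0005, 0.0356, -0.001, 0.004, 0.055, 0], [-0.0146, 0.0003, 0.0355, -0.001, 0.003, 0.055, 0]]]
end [ 0.411 -0.358  0.06 ]
```

Request:
step_arm(
  rows=[
    [[-0.0145,0,0.0356,0,0.0035,0.05,0],[-0.0145,0,0.0356,0,0.0035,0.05,0],[0,0,0.03,0,0,0,0],[0,0,0.015,0,0,0,0],[0,0,0,0,0,0,0]],
  ],
)

```text
time: 19.45
tcp_pos: [0.4104, -0.3483, 0.0142]
ee_rot: [[0.168, 0.986, -0.005], [0.986, -0.168, 0.008], [0.007, -0.006, -1.0]]
force: [-0.1, 0.4, 0.2]
width: 0.0854
grip_force: 0.0
```

Request:
step_arm(
  rows=[
    [[-0.01,0.002,0.009,0,0,0,0],[0,0,0,0,0,0,120],[0,0,0,0,0,0,255],[0,0,0,0,0,0,255],[0,0,0,0,0,0,255],[0,0,0,0,0,0,255]],
  ],
  grip_force=60,
)

```text
time: 20.05
tcp_pos: [0.4119, -0.3592, 0.0087]
ee_rot: [[0.168, 0.986, -0.001], [0.986, -0.168, 0.003], [0.003, -0.002, -1.0]]
force: [0.2, -0.2, 6.0]
width: 0.0246
grip_force: 60.6
```

Request:
step_arm(
  rows=[
    [[0,0,-0.02,0,0,0,255],[0,0,-0.04,0,0,0,255],[0,0,-0.04,0,0,0,255],[0,0,-0.04,0,0,0,255],[0,0,-0.03,0,0,0,255],[0,0,0,0,0,0,255]],
  ],
)

```text
time: 20.65
tcp_pos: [0.4139, -0.3617, 0.1825]
ee_rot: [[0.168, 0.986, 0.004], [0.986, -0.168, -0.002], [-0.002, 0.004, -1.0]]
force: [0.2, -1.2, 0.4]
width: 0.0246
grip_force: 59.9
```

Run:
```python
from kin import *
s=arm.get_state();print(s["time"],s["tcp_pos"],s["width"],s["qpos"]);R0=np.array(s["ee_rot"]);tp=np.array(s["tcp_pos"])
p,X=cloud("top");h=cv2.cvtColor(p,cv2.COLOR_RGB2HSV)
m=(h[...,0]>95)&(h[...,0]<125)&(h[...,1]>100)&(abs(X[...,0]-.41)<.06)&(abs(X[...,1]+.36)<.1)&(X[...,2]>.12)&(X[...,2]<.22);B=(X[m]-tp)@R0;print(len(B),B.min(0),B.max(0))
if len(B)>3:print("tool-frame",rect(B))
for q in("blue_handle","blue_tip"):
    for c in("top","side"):
        if c=="side":arm.grab_frame(c)
        for x in arm.mark_of(q,c)[:1]:print(c,q,x["p"],world(c,*x["position"],z=tp[2]+.01),R0.T@(world(c,*x["position"],z=tp[2]+.01)-tp))
a=np.radians(11.7);cx=np.array([np.cos(a),np.sin(a),0]);cy=np.array([-np.sin(a),np.cos(a),0])
T=axes(D,cx);C=np.array([.537,.291,0])-.042*cy-.005*cx
w=[((.45,-.05,.2),R0@Ro.from_rotvec(Ro.from_matrix(R0.T@T).as_rotvec()/2).as_matrix()),(C+[0,0,.16],T)]
q=np.array(s["qpos"])
for P,R in w+[(C+[0,0,.012],T)]: q,e=ik(np.array(P),R,q);print(round(e,3),np.round(q))
plan(w,255)
```

```text
20.65 [ 0.4139 -0.3617  0.1825] 0.024558540840265406 [-48.4054  19.2067  96.362    0.0834  64.196  -38.7756]
116 [ 0.0063 -0.0134 -0.0184] [ 0.0536  0.012  -0.0002]
tool-frame (array([ 0.0299, -0.0005]), array([0.0476, 0.0252]), 1.25925612449646)
top blue_handle 0.53 [ 0.4097 -0.3623  0.1925] [-0.0013 -0.004  -0.01  ]
side blue_handle 0.65 [ 0.4109 -0.3517  0.1925] [ 0.0093 -0.0045 -0.01  ]
top blue_tip 0.72 [ 0.5308 -0.3152  0.1925] [ 0.0655  0.1075 -0.0097]
side blue_tip 0.57 [ 0.4307 -0.189   0.1925] [ 0.1731 -0.0123 -0.0103]
0.0 [-15.   7. 109.  -0.  64. -16.]
0.0 [18. 22. 94. -0. 64.  6.]
0.0 [ 18.  30. 104.  -0.  46.   6.]
[[[0.0444, -0.0019, -0.0031, -0.001, -0.001, -0.027, 255], [0.0445, -0.0008, -0.0032, -0.001, -0.001, -0.026, 255], [0.0445, 0.0004, -0.0032, -0.001, -0.001, -0.027, 255], [0.0444, 0.0017, -0.0033, -0.001, -0.001, -0.027, 255], [0.0444, 0.0028, -0.0033, -0.001, -0.001, -0.026, 255], [0.0443, 0.004, -0.0033, -0.001, -0.001, -0.027, 255], [0.0441, 0.0052, -0.0034, -0.001, -0.001, -0.027, 255], [0.0425, 0.0137, 0.0057, 0.0, 0.0, -0.027, 255]]]
[[[0.042, 0.0148, 0.0057, 0.001, 0.0, -0.026, 255], [0.0417, 0.016, 0.0057, -0.0, 0.0, -0.027, 255], [0.0413, 0.017, 0.0057, 0.0, 0.001, -0.026, 255], [0.0407, 0.0181, 0.0058, 0.0, -0.0, -0.027, 255], [0.0403, 0.0192, 0.0057, 0.001, -0.0, -0.027, 255], [0.0397, 0.0203, 0.0057, 0.0, -0.0, -0.026, 255]]]
end [0.5406 0.2488 0.16  ]
```

Request:
step_arm(
  rows=[
    [[0.0445,-0.002,-0.0032,-0.001,-0.001,-0.0267,255],[0.0445,-0.001,-0.0032,-0.001,-0.001,-0.0267,255],[0.0445,0.0005,-0.0032,-0.001,-0.001,-0.0267,255],[0.0445,0.0015,-0.0032,-0.001,-0.001,-0.0267,255],[0.0445,0.003,-0.0032,-0.001,-0.001,-0.0267,255],[0.0445,0.004,-0.0032,-0.001,-0.001,-0.0267,255],[0.044,0.005,-0.0032,-0.001,-0.001,-0.0267,255],[0.0425,0.0135,0.0057,0,0,-0.0267,255]],
  ],
)

```text
time: 21.8
tcp_pos: [0.4625, -0.0058, 0.1948]
ee_rot: [[-0.046, 0.999, 0.004], [0.999, 0.046, -0.003], [-0.003, 0.004, -1.0]]
force: [1.2, -0.1, -0.0]
width: 0.0245
grip_force: 59.9
```

Request:
step_arm(
  rows=[
    [[0.042,0.015,0.0057,0,0,-0.0265,255],[0.0415,0.016,0.0057,0,0,-0.0265,255],[0.0415,0.017,0.0057,0,0,-0.0265,255],[0.0405,0.018,0.0057,0,0,-0.0265,255],[0.0405,0.019,0.0057,0,0,-0.0265,255],[0.04,0.0205,0.0057,0,0,-0.0265,255],[0,0,0,0,0,0,255],[0,0,0,0,0,0,255]],
  ],
)

```text
time: 22.6
tcp_pos: [0.5401, 0.2492, 0.1586]
ee_rot: [[-0.204, 0.979, 0.002], [0.979, 0.204, -0.004], [-0.004, 0.001, -1.0]]
force: [0.4, -0.5, 0.0]
width: 0.0244
grip_force: 59.9
```

Run:
```python
from kin import *
s=arm.get_state();print(s["time"],s["tcp_pos"],s["width"])
p,X=cloud("top");q,_=arm.grab_frame("side")
cv2.imwrite("pics/s8.png",np.hstack([cv2.resize(p[110:230,110:240,::-1],(390,360)),cv2.resize(q[180:360,140:335,::-1],(390,360))]))
a=np.radians(11.7);cx=np.array([np.cos(a),np.sin(a),0]);cy=np.array([-np.sin(a),np.cos(a),0])
T=axes(D,cx);C=np.array([.537,.291,0])-.042*cy-.005*cx
plan([(C+[0,0,.014],T)],255,vmax=.03)
```

```text
22.6 [0.5401 0.2492 0.1586] 0.0244066434544565
[[[0.0004, 0.0001, 0.0291, 0.0, 0.001, -0.0, 255], [0.0003, 0.0002, 0.029, 0.0, 0.001, -0.0, 255], [0.0003, 0.0001, 0.0291, 0.001, 0.001, -0.001, 255], [0.0002, 0.0002, 0.029, -0.0, 0.001, 0.0, 255], [0.0003, 0.0002, 0.0291, 0.0, 0.0, 0.0, 255]]]
end [0.5406 0.2489 0.014 ]
```

View pics/s8.png

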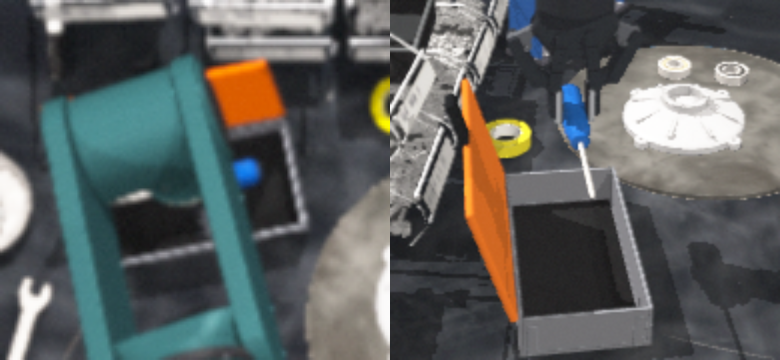

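The screwdriver is level above the case and lined up with it, and the lid stays open. Lowering it in.

Request:
step_arm(
  rows=[
    [[0,0,0.029,0,0.0008,0,255],[0,0,0.035,0,0.0008,0,255],[0,0,0.035,0,0.0008,0,255],[0,0,0.027,0,0.0008,0,255],[0.001,0,0.014,0,0.0008,0,255],[0,0,0.003,0,0,0,255],[0,0,0,0,0,0,255],[0,0,0,0,0,0,255]],
  ],
)

```text
time: 23.5
tcp_pos: [0.5425, 0.2495, 0.0186]
ee_rot: [[-0.202, 0.979, 0.006], [0.979, 0.202, 0.002], [0.0, 0.006, -1.0]]
force: [0.5, -0.4, -0.1]
width: 0.0243
grip_force: 59.9
```

Request:
step_arm(
  rows=[
    [[0,0,0.003,0,0,0,255],[0,0,0,0,0,0,180],[0,0,0,0,0,0,120],[0,0,0,0,0,0,120],[0,0,0,0,0,0,120],[0,0,-0.02,0,0,0,120],[0,0,-0.05,0,0,0,120],[0,0,-0.05,0,0,0,120]],
  ],
)

```text
time: 24.3
tcp_pos: [0.5398, 0.2489, 0.1344]
ee_rot: [[-0.202, 0.979, 0.0], [0.979, 0.202, -0.0], [-0.0, 0.0, -1.0]]
force: [1.7, 0.0, 0.3]
width: 0.0449
grip_force: 0.0
```

Request:
step_arm(
  rows=[
    [[-0.03,0,-0.05,0,0,0,0],[-0.03,0,-0.05,0,0,0,0],[0,0,-0.05,0,0,0,0],[0,0,0,0,0,0,0]],
  ],
)

```text
time: 24.7
tcp_pos: [0.5553, 0.1991, 0.2777]
ee_rot: [[-0.201, 0.979, 0.017], [0.98, 0.201, 0.004], [0.001, 0.017, -1.0]]
force: [-0.0, 0.0, 0.6]
width: 0.0854
grip_force: 0.0
```

Run:
```python
from kin import *
s=arm.get_state();print(s["time"],s["tcp_pos"],s["width"],s["qpos"]);R0=np.array(s["ee_rot"])
a=np.radians(11.7);cx=np.array([np.cos(a),np.sin(a),0]);cy=np.array([-np.sin(a),np.cos(a),0]);C=np.array([.537,.291,.004])
p,X=cloud("side");cv2.imwrite("pics/s9.png",cv2.resize(p[180:360,140:335,::-1],None,fx=3,fy=3))
for q in("blue_handle","blue_tip"):
    for x in arm.mark_of(q,"side")[:1]:
        P=world("side",*x["position"],z=.017);d=P-C;print(q,x["p"],P,"case xy",d@cx,d@cy)
h=cv2.cvtColor(p,cv2.COLOR_RGB2HSV)
m=(h[...,0]<20)&(h[...,1]>150)&(abs(X[...,0]-.63)<.08)&(abs(X[...,1]-.3)<.15);B=X[m];d=B-C
A=np.polyfit(d@cx,B[:,2],1);print("lid",len(B),"angle",np.pi-np.arctan(-A[0]) if A[0]<0 else np.pi-np.arctan(A[0]),A,"ext",(d@cx).min(),(d@cx).max(),B[:,2].max())
for x in arm.mark_of("lid_tab","side")[:1]:
    P=world("side",*x["position"],z=.198);print("tab",x["p"],P,(P-C)@cx,(P-C)@cy)
T=axes(D,cy);tab=np.array([.6034,.3043,.198])+.0435*cx
q=np.array(s["qpos"])
w=[(tab+[0,0,.08],T)]
for P,R in w+[(tab-[0,0,.019],T)]: q,e=ik(P,R,q);print(round(e,3),np.round(q),P)
plan(w,0)
```

```text
24.7 [0.5553 0.1991 0.2777] 0.08541055547467397 [13.0121 17.0245 85.0545  0.0131 76.9332  1.4099]
blue_handle 0.55 [0.5414 0.2528 0.017 ] case xy -0.0034053380705713863 -0.03830944460733966
blue_tip 0.93 [0.5155 0.3872 0.017 ] case xy -0.0015560712073193796 0.09859161403262413
lid 1657 angle 1.872358728685594 [ 3.2149 -0.1597] ext 0.06423184131130884 0.10842131135512513 0.19035008722149072
tab 0.76 [0.6506 0.3172 0.198 ] 0.11657252027722412 0.002638081162789588
0.0 [ 20.  30.  64.  -0.  85. -82.] [0.646  0.3131 0.278 ]
0.0 [ 20.  32.  74.  -0.  73. -82.] [0.646  0.3131 0.179 ]
[[[0.0084, 0.0107, -0.0008, 0.0, 0.0, -0.143, 0], [0.0068, 0.0117, -0.0009, 0.0, 0.0, -0.143, 0], [0.0051, 0.0126, -0.0008, 0.0, 0.0, -0.143, 0], [0.0032, 0.0132, -0.0008, 0.0, 0.0, -0.142, 0], [0.0013, 0.0136, -0.0009, 0.0, 0.0, -0.143, 0], [-0.0006, 0.0135, -0.0008, 0.0, 0.001, -0.143, 0], [-0.0026, 0.0134, -0.0009, 0.001, -0.0, -0.143, 0], [-0.0044, 0.0128, -0.0008, -0.0, -0.0, -0.143, 0]]]
[[[-0.0062, 0.0121, -0.0009, -0.0, -0.0, -0.143, 0], [-0.0079, 0.0111, -0.0008, 0.0, -0.0, -0.142, 0], [-0.0094, 0.0098, -0.0009, 0.0, -0.0, -0.143, 0]]]
end [0.646  0.3131 0.278 ]
```

View pics/s9.png

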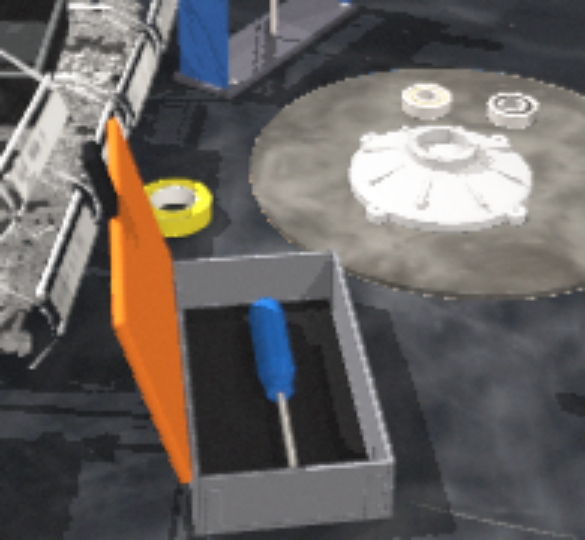

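The screwdriver lies flat in the case (handle at crop 270,345, tip near 293,460), let go, with the lid still open. Now to shut the lid.

Request:
step_arm(
  rows=[
    [[0.0085,0.0107,-0.001,0,0,-0.143,0],[0.007,0.0117,-0.001,0,0,-0.143,0],[0.005,0.0126,-0.001,0,0,-0.143,0],[0.0032,0.0132,-0.001,0,0,-0.143,0],[0.0013,0.0136,-0.001,0,0,-0.143,0],[-0.0006,0.0135,-0.001,0,0,-0.143,0],[-0.0026,0.0134,-0.001,0,0,-0.143,0],[-0.0044,0.0128,-0.001,0,0,-0.143,0]],
  ],
)

```text
time: 25.7
tcp_pos: [0.6197, 0.2826, 0.2753]
ee_rot: [[-0.977, 0.215, -0.001], [0.215, 0.977, -0.001], [0.001, -0.001, -1.0]]
force: [0.5, 0.1, -0.4]
width: 0.0852
grip_force: 0.0
```

Request:
step_arm(
  rows=[
    [[-0.0062,0.012,-0.001,0,0,-0.143,0],[-0.008,0.011,-0.001,0,0,-0.143,0],[-0.0115,0.01,-0.001,0,0,-0.143,0],[0,0,0.03,0,0,0,0],[0,0,0,0,0,0,0]],
  ],
)

```text
time: 26.2
tcp_pos: [0.6458, 0.3129, 0.2445]
ee_rot: [[-0.979, -0.205, -0.007], [-0.205, 0.979, -0.003], [0.008, -0.001, -1.0]]
force: [-0.9, -0.2, -0.9]
width: 0.0853
grip_force: 0.0
```

Request:
step_arm(
  rows=[
    [[-0.002,0.001,0.025,0,0,0,0],[0,0,0.025,0,0,0,0],[0,0,0.012,0,0,0,0],[0,0,0,0,0,0,0]],
  ],
)

```text
time: 26.6
tcp_pos: [0.6491, 0.3143, 0.1865]
ee_rot: [[-0.979, -0.204, -0.002], [-0.204, 0.979, -0.001], [0.003, -0.001, -1.0]]
force: [-0.3, 0.2, -0.0]
width: 0.0852
grip_force: 0.0
```

Request:
step_arm(
  rows=[
    [[0,0,0,0,0,0,120],[0,0,0,0,0,0,255],[0,0,0,0,0,0,255],[0,0,0,0,0,0,255],[0,0,0,0,0,0,255],[0,0,0,0,0,0,255]],
  ],
  grip_force=25,
)

```text
time: 27.2
tcp_pos: [0.652, 0.3137, 0.1907]
ee_rot: [[-0.979, -0.204, 0.005], [-0.204, 0.979, -0.001], [-0.005, -0.002, -1.0]]
force: [-0.6, -5.2, 3.7]
width: 0.0231
grip_force: 28.5
```

Run:
```python
from kin import *
s=arm.get_state();R=np.array(s["ee_rot"]);tp=np.array(s["tcp_pos"]);cx=np.array([.979,.203,0]);r=.168
w=[(tp+r*(cx*(np.cos(1.86)-np.cos(t))+np.array([0,0,1])*(np.sin(t)-np.sin(1.86))),R) for t in np.linspace(1.86,.06,15)[1:]]
plan(w,255)
```

```text
[[[0.021, 0.0, -0.0049, 0.0, 0.0, 0.0, 255], [0.0215, 0.0, -0.0022, 0.0, 0.0, 0.0, 255], [0.0216, 0.0, 0.0006, 0.0, 0.0, 0.0, 255], [0.0213, 0.0001, 0.0033, 0.0, 0.0, 0.0, 255], [0.0207, 0.0, 0.0061, 0.0, 0.0, 0.0, 255], [0.0198, 0.0, 0.0087, 0.0, 0.0, 0.0, 255], [0.0185, 0.0001, 0.0111, 0.0, 0.0, 0.0, 255], [0.0169, 0.0, 0.0134, 0.0, 0.0, 0.0, 255]]]
[[[0.015, 0.0001, 0.0154, 0.0, 0.0, 0.0, 255], [0.013, -0.0, 0.0173, 0.0, 0.0, 0.0, 255], [0.0106, 0.0, 0.0188, 0.0, 0.0, 0.0, 255], [0.0081, 0.0001, 0.02, 0.0, 0.0, 0.0, 255], [0.0055, 0.0, 0.0209, 0.0, 0.0, 0.0, 255], [0.0028, 0.0001, 0.0214, 0.0, 0.0, 0.0, 255]]]
end [0.4409 0.27   0.0397]
```

Request:
step_arm(
  rows=[
    [[0.021,0,-0.005,0,0,0,255],[0.0215,0,-0.002,0,0,0,255],[0.0215,0,0.0005,0,0,0,255],[0.0215,0,0.0035,0,0,0,255],[0.0205,0,0.006,0,0,0,255],[0.02,0,0.0085,0,0,0,255],[0.0185,0,0.011,0,0,0,255]],
  ],
)

```text
time: 27.9
tcp_pos: [0.5103, 0.2853, 0.1686]
ee_rot: [[-0.979, -0.204, 0.007], [-0.204, 0.979, 0.002], [-0.007, 0.0, -1.0]]
force: [-0.5, -1.5, 5.7]
width: 0.023
grip_force: 31.6
```

Request:
step_arm(
  rows=[
    [[0.017,0,0.0135,0,0,0,255],[0.015,0,0.0155,0,0,0,255],[0.013,0,0.0175,0,0,0,255],[0.0105,0,0.019,0,0,0,255],[0.008,0,0.02,0,0,0,255],[0.0055,0,0.021,0,0,0,255]],
  ],
)

```text
time: 28.5
tcp_pos: [0.4409, 0.2714, 0.0594]
ee_rot: [[-0.979, -0.204, 0.002], [-0.204, 0.979, 0.001], [-0.002, 0.001, -1.0]]
force: [-2.1, 0.3, 1.6]
width: 0.0233
grip_force: 31.2
```

Request:
step_arm(
  rows=[
    [[0.002,0,0.014,0,0,0,255],[0,0,0.004,0,0,0,255],[0,0,0,0,0,0,120],[0,0,0,0,0,0,0],[0,0,0,0,0,0,0],[0,0,0,0,0,0,0],[0,0,0,0,0,0,0],[0,0,0,0,0,0,0]],
  ],
)

```text
time: 29.3
tcp_pos: [0.441, 0.2712, 0.0418]
ee_rot: [[-0.979, -0.204, 0.004], [-0.204, 0.979, 0.001], [-0.004, 0.0, -1.0]]
force: [-0.1, -0.2, -0.5]
width: 0.0855
grip_force: 0.0
```

Request:
step_arm(
  rows=[
    [[0,0,-0.03,0,0,0,0],[0,0,-0.05,0,0,0,0],[0,0,-0.05,0,0,0,0],[0.03,-0.04,-0.03,0,0,0,0],[0.0,-0.05,0,0,0,0,0],[0,-0.05,0,0,0,0,0],[0,0,0,0,0,0,0],[0,0,0,0,0,0,0]],
  ],
)

```text
time: 30.1
tcp_pos: [0.4426, 0.1333, 0.1973]
ee_rot: [[-0.98, -0.201, 0.003], [-0.201, 0.98, 0.001], [-0.004, 0.001, -1.0]]
force: [-0.2, 0.9, 0.4]
width: 0.0853
grip_force: 0.0
```

Run:
```python
from kin import *
s=arm.get_state();print(s["time"],s["tcp_pos"],s["force"],s["width"])
cx=np.array([.979,.203]);C=np.array([.537,.291])
for c in("side","top"):
    p,X=cloud(c);h=cv2.cvtColor(p,cv2.COLOR_RGB2HSV)
    m=(h[...,0]<20)&(h[...,1]>150)&(X[...,0]>.4)&(X[...,0]<.7)&(abs(X[...,1]-.29)<.15)&(X[...,2]>.045)&(X[...,2]<.09);B=X[m];print(c,len(B),"slope,z",np.polyfit((B[:,:2]-C)@cx,B[:,2],1))
    for q,z in(("red_handle",.164),("grey_handle",.164),("tape_yellow",0),("lid_tab",.051)):
        for x in arm.mark_of(q,c)[:1]:print(q,x["p"],world(c,*x["position"],z=z))
```

```text
30.1 [0.4426 0.1333 0.1973] [-0.2029  0.8772  0.3625] 0.0853494357152615
side 4870 slope,z [0.0013 0.0563]
red_handle 0.84 [ 0.5981 -0.2802  0.164 ]
grey_handle 0.46 [ 0.5415 -0.3195  0.164 ]
tape_yellow 0.55 [0.644  0.0587 0.    ]
lid_tab 0.89 [0.4465 0.2642 0.051 ]
top 286 slope,z [-0.0086  0.054 ]
red_handle 0.74 [0.4325 0.252  0.164 ]
grey_handle 0.44 [ 0.5368 -0.3251  0.164 ]
tape_yellow 0.71 [0.6293 0.0614 0.    ]
lid_tab 0.58 [0.4524 0.2706 0.051 ]
```

The lid measures flat, with its height and slope the same as at the start. Everything else is in place, so I'm handing in.

```bash
python3 -c "
from plant import arm
print(arm.hand_in())"
```

```text
the job is handed in; nothing more can be done
None
```

The blue screwdriver lies flat in the case with the lid measured shut, the red and grey drivers and the tape show no real movement in the camera checks, and the job is handed in at about 30 s; the interface gave no verdict.

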